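# Flip down the kickstand and hold the cycle frame upright

## Task

The rear half of a small-wheel cycle frame leans against the angle plate on its set-up plate. While it still leans there, press the cap in the top of its seat tube fully home and swing the kickstand down past its centre until the spring throws it against its down stop. Then take hold of the frame, bring it upright and finish while holding it there, so that the axle nuts can be tightened: only your hand keeps it from tipping, the kickstand's foot stays clear of the plate, the tyre stays standing on the plate and the low tube in its V-block, and the loose things round about are left alone.

Things in the scene. Friction and masses are not known exactly. Their poses are not given: they have to be found in the camera images.
- setplate: Aluminium set-up plate, 440 x 260 x 12 mm, fixed to the table, on which everything stands. Origin under its middle at table height. x = forward along the cycle, y = to the cycle's left (kickstand side), z up. Fixed on it: a steel V-block (50 x 92 mm, 55 mm tall) at x = 170 mm, y = 0, in which the frame's low tube lies. The tyre stands at about x = -110 mm, y = 0.
- angle_plate: Grey cast angle plate on the set-up plate, 100 mm along x, upright web 16 mm thick and 200 mm tall; the leaning seat tube rests against the top edge of its web. Origin at the foot of the web's face that looks towards the cycle (+y), mid-length. Fixed.
- frame: Loose rear half of a small-wheel cycle, 2 to 2.9 kg: 200 mm wheel, 44 mm tyre, grey tubes; does not roll. Origin at the bottom of the tyre; x forward, y left (kickstand side), z up; y is level when upright. At the start it leans about 20 degrees to its right (-y) on the angle plate. Tipped sideways it turns about the line from (0, 0, 22) to (280, 0, 50) mm in these axes.
- grip (a point): Where to take the frame: on the axis of the round seat tube, 30 mm thick, 35 mm below its rim along the tube, free all round. Axes as the frame's. In the frame's axes the tube runs from (165, 0, 45) mm up to its rim at (120, 0, 300), so it slopes back 10 degrees.
- axle (a point): Centre of the wheel's hub, 100 mm above the plate's top when the tyre stands on it upright. Axes as the frame's. Stays and axle ends reach 44 and 59 mm to either side. The low tube (35 mm thick, level, 50 mm above the tyre's foot) runs forward to x = 330 mm and lies in the V-block at x = 280.
- cap_top (a point): Middle of the top of the black plastic cap (round head 37 mm across, 10 mm high) in the top of the seat tube; z points up along the tube. The head's underside touches the tube's rim when it is home.
- cap (a joint): How far the cap has been pushed in along the tube, m: starts between 0 and 0.004, fully home at 0.010. It sticks by friction of about 7 N and stays where it is pushed.
- stand_pivot (a point): Kickstand's pivot, on the left stay in front of the wheel, at (115, 52, 106) mm in the frame's axes. Axes as the frame's.
- foot: Kickstand's rubber foot, 18 mm thick; origin at the centre of its rounded end, 98 mm from the pivot, at the end of the straight aluminium leg, 13 mm thick. From the pivot the leg points along (-0.975, 0.140, 0.170) in the frame's axes when folded, (0.160, 0.501, -0.851) when down. The foot reaches the plate only when the frame leans about 8 degrees to its left.
- kickstand (a joint): Kickstand's angle, rad: 0 folded back, 1.804 down against its stop; turns in one plane about the axis (-0.210, -0.825, -0.525) of the frame through the pivot. Its spring pushes away from the middle (0.902): 0.15 Nm against you at 0, less towards the middle, then it throws the leg down. 3 to 5 N down on the folded leg, 60 to 80 mm from the pivot, will do; 8 N or more may tip the frame.
- wrench: Open-ended wrench, 130 mm, lying on the set-up plate beside the V-block. Leave alone.
- tin: Small round steel tin, 50 mm across, 45 mm high, on the set-up plate beside the wheel. Leave alone.
- caliper: Caliper, 220 mm, lying on the table. Leave alone.
- square: Small try square, lying on the table. Leave alone.
- hammer: Hammer, 280 mm, lying on the table. Leave alone.
- offcut: Offcut of aluminium bar, 44 mm across, 55 mm high, standing on the table. Leave alone.
- oiler: White oil bottle, 54 mm across, 130 mm high, standing on the table. Leave alone.

How it is judged:
On the way:
1. the cap is fully home and the kickstand is down against its stop while the frame still leans on the angle plate (value of joint cap above 0.0085 m and value of joint kickstand above 1.704 rad and angle between frame's own y axis and vertical below 1.38 rad), for 0.2 s.
At the end, for the whole second after the job is handed in: Cap within 1.5 mm of home; kickstand within 0.1 rad of its stop; frame upright within 3 degrees sideways, still; fingers on it with over 1 N; foot, angle plate free; axle 92-107 mm above the plate, within 30 mm sideways and 25 mm fore-aft of its place, frame in line with plate to 0.05 rad (value of joint cap above 0.0085 m and value of joint kickstand above 1.704 rad and angle between frame's own y axis and vertical between 1.5158 and 1.6258 rad and contact force between the fingers and frame above 1 N and contact force between frame and angle_plate below 0.3 N and contact force between foot and anything else below 0.3 N and z of axle in the frame of setplate between 0.104 and 0.119 m and y of axle in the frame of setplate between -0.03 and 0.03 m and linear speed of frame below 0.02 m/s and angular speed of frame below 0.08 rad/s and x of axle in the frame of setplate between -0.135 and -0.085 m and angle between the x axis of each of frame, frame and the x axis of setplate, either way round below 0.05 rad and x of axle in the frame of setplate between -0.135 and -0.085 m); the arm keeps its last pose, push and grip.
It fails at once if a loose thing beside the work is shifted by more than 40 mm (distance of any of wrench, tin, caliper, square, hammer, offcut, oiler from where it was at the start of the episode above 0.04 m).
It fails at once if the frame falls over sideways (angle between frame's own y axis and vertical below 1.05 rad or angle between frame's own y axis and vertical above 1.9 rad).
It also fails if it takes over 70 s, if anything falls off the work surface, if the arm or the gripper's body presses on something with over 40 N, if the wrist force passes 120 N, or if a joint passes its speed limit or range.

## Robot

A 6-joint arm with a two-finger parallel gripper is mounted at the origin on the work surface. World frame = base frame: x ahead of the robot, y to its left, z up, the work surface at z = 0. Lengths are in m, angles in rad, forces in N, time in s.
With the tool pointing down it reaches from about 0.425 to 0.95 m from the base axis. Payload 3.5 kg.
Tool frame: the origin (TCP) lies midway between the tips of the shut fingers; the grasp point (between the pads) lies 19 mm behind it; y points along the fingers, x is the direction in which the jaws open and shut, and the axes are right-handed (so a half turn about y gives the same grasp; the last joint's range is limited). The gripper opens to 85 mm and grips with 20 to 120 N. Pads are 22 mm wide; open, the fingers measure 114 mm over their backs; the gripper's body (76 mm by 85 mm) begins 54 mm behind the grasp point. The pads swing forward as they close: fully open they stand 13 mm farther back than shut.
Start: joints at [-1.301, 0.286, 1.577, -0, 1.279, -0.15], TCP at [0.275, -0.616, 0.231] pointing down, gripper open.
Joint ranges: [-2.77, 2.77], [-0.9, 2.22], [0.21, 2.48], [-1.53, 4.67], [0.24, 2.81], [-2.84, 2.84]. Speed limits (rad/s): [2.79, 2.79, 3.14, 3.14, 3.14, 3.14].

## Interface

Orientations are given as a unit quaternion [x, y, z, w].
In Python, from plant import ctrl, viewer gives the robot as it stands.
- The arm moves only by the tool step_arm, never from a script. Its argument "rows" is a list of rows, each a list of 3 entries, a list of its own where there are three numbers: the turn, a rotation vector about the tool's x, y, z in degrees, then the shift along the tool's x, y, z in mm, then the closure, from 0 (fully open) to 1 (shut). A call has 1 to 10 rows; each row is the pose to reach, as a shift and turn from the pose commanded when the call began, along the tool's axes at that moment; what a row does not reach only later rows make up. A row lasts 1/12 s, in which the tool goes at most 41.7 mm and 7.16 degrees, less where a joint would pass 70% of its speed; a pose out of reach is approached as far as the arm can. A call with a gripper value outside its range is refused whole. The fingers move at their own pace and stop on an object; "newtons" is the grip in N (left out, the last holds). Time passes only in rows, so rows that repeat a pose let the fingers close. It gives the time, the measured TCP pose, the force and the opening at its end, in the units of the state.
- ctrl.get_state(): the state, without advancing time (a new reading comes with each control period).
- viewer.read_camera(name): name is "side" or "top"; returns (picture, depth): 480x640x3 uint8, red, green, blue; 480x640 float32, m along the optical axis (not along the pixel's ray), 0 where there is no reading.
- viewer.calibration(name): a dict with "K" (3x3 intrinsics, pixels), "R" (3x3) and "t" (3): a world point X has camera coordinates R X + t. Camera axes: x right, y down, z forward; pixel columns grow to the right and rows downward; lengths in m; the calibration is good to about 2 mm. A picture is of the moment at which its call begins. calibration takes no time and is no camera call.
- ctrl.sign_off(): hands the job in, once; it reports no verdict.
The state is a dict: "time": time; "qpos": joint angles; "dq": joint speeds; "joint_efforts": joint torques, N m; "eef_pos": TCP position; "tcp_rot": TCP orientation; "contact_force": force on the tool from outside, world axes, zero at the start; "wrist_torque": the same for the moment, N m; "opening": opening from 0.0 (shut) to 1.0 (fully open).
Only numpy, scipy, OpenCV 4.12 (cv2) and the standard library are available. Lean on these libraries where they do the work, as an engineer would, in place of code of your own. Each camera call takes 0.05 s, during which the arm holds its last target.

## Working session

There is one attempt and no reset: what is moved stays moved. The work goes in short steps, Python scripts to look and compute and a tool call to move; the robot and the scene stay as the last step left them, time stands still between calls to the robot, and variables do not carry over. Pictures are saved under pics/ and viewed, and the job is handed in when it is done.

Besides the shell and the picture viewer there is one more tool, called after "Emit:" in YAML: its name, and indented under it one key for each argument. step_arm: Moves the arm, as the interface text tells. Its arguments: {"type":"object","properties":{"rows":{"type":"array"},"newtons":{"type":"number"}},"required":["rows"]}

```bash
ls; mkdir -p pics; cat > h.py <<'E'
import numpy as np, cv2
from scipy.spatial.transform import Rotation as Rn
from plant import ctrl, viewer
def snap(name,fn):
    p,d=viewer.read_camera(name); cv2.imwrite(f'pics/{fn}.png',p[:,:,::-1]); np.save(f'pics/{fn}.npy',d); return p,d
def pt(name,d,u,v,z=None):
    c=viewer.calibration(name);K,R,t=map(np.array,(c['K'],c['R'],c['t']))
    z=d[v,u] if z is None else z
    return R.T@(np.linalg.inv(K)@np.array([u,v,1.])*z-t)
def cloud(name,d):
    c=viewer.calibration(name);K,R,t=map(np.array,(c['K'],c['R'],c['t']))
    v,u=np.mgrid[:480,:640]
    P=np.stack([(u-K[0,2])/K[0,0]*d,(v-K[1,2])/K[1,1]*d,d],-1)
    return (P-t)@R
def proj(name,X):
    c=viewer.calibration(name);K,R,t=map(np.array,(c['K'],c['R'],c['t']))
    q=K@(R@np.array(X)+t);return q[:2]/q[2]
E
python3 - <<'E'
from h import *
print(ctrl.get_state())
for n in('side','top'):
    snap(n,n+'0');print(viewer.calibration(n))
E
```

```text
pics
{'time': 0.0, 'qpos': array([-1.30102227e+00,  2.87169987e-01,  1.57817130e+00, -2.38173496e-06,
        1.27862816e+00, -1.49988320e-01]), 'dq': array([ 0.00216357,  0.0019001 ,  0.00117169, -0.00054625,  0.00064126,
        0.00066943]), 'joint_efforts': array([ 1.19998425e-03, -4.05978477e+01, -2.92624497e+01, -1.13045503e-04,
        5.81615939e-03,  1.23947657e-05]), 'eef_pos': array([ 0.27494723, -0.61574053,  0.2299474 ]), 'tcp_rot': array([-0.59264244,  0.38548475, -0.38422628,  0.59375636]), 'contact_force': array([-0.84740868,  0.03294536, -0.79558949]), 'wrist_torque': array([-0.02252196,  0.031949  ,  0.06679914]), 'opening': 1.0021609366942739}
{'K': array([[460.3911381 ,   0.        , 318.99750184],
       [  0.        , 460.3911381 , 235.41602424],
       [  0.        ,   0.        ,   1.        ]]), 'R': array([[-0.7642471 , -0.64489398, -0.00617405],
       [-0.37949271,  0.4574262 , -0.80420554],
       [ 0.52145148, -0.61226875, -0.59431921]]), 't': array([0.43025651, 0.34674213, 0.95614568])}
{'K': array([[468.87670351,   0.        , 314.44253726],
       [  0.        , 468.87670351, 240.68678467],
       [  0.        ,   0.        ,   1.        ]]), 'R': array([[ 0.00706409, -0.99996556,  0.00435638],
       [-0.98749789, -0.00766193, -0.15744591],
       [ 0.15747387, -0.0031897 , -0.987518  ]]), 't': array([0.03936224, 0.5248723 , 1.57336344])}
```

View pics/side0.png

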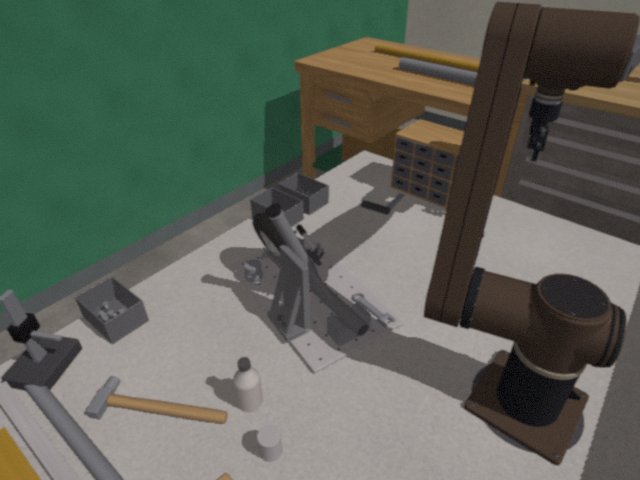

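View pics/top0.png

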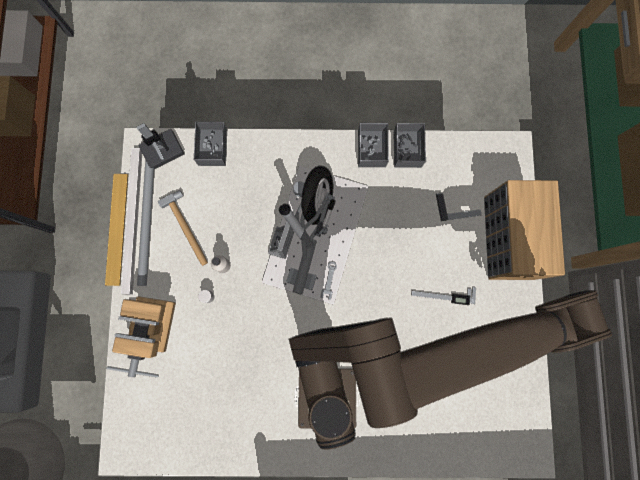

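```bash
python3 - <<'E'
import cv2
a=cv2.imread('pics/top0.png');cv2.imwrite('pics/top0c.png',cv2.resize(a[145:315,240:400],None,fx=3.5,fy=3.5,interpolation=cv2.INTER_CUBIC)[:600])
a=cv2.imread('pics/side0.png');cv2.imwrite('pics/side0c.png',cv2.resize(a[185:375,210:420],None,fx=3.1,fy=3.1,interpolation=cv2.INTER_CUBIC)[:600])
E
```

```text
(no output)
```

View pics/top0c.png

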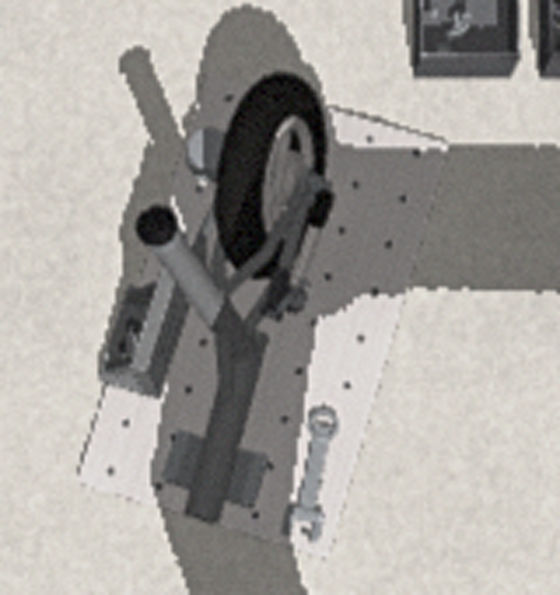

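View pics/side0c.png

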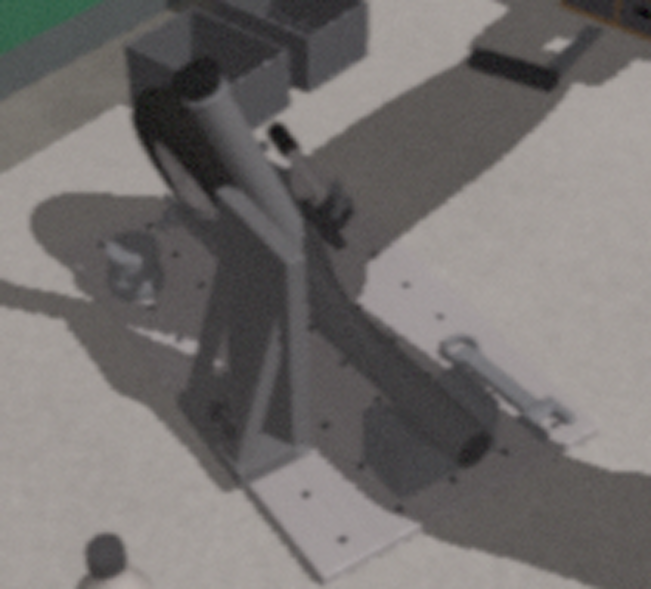

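```bash
cat >> h.py <<'E'
def ray(name,u,v,z):
    c=viewer.calibration(name);K,R,t=map(np.array,(c['K'],c['R'],c['t']))
    o=-R.T@t;dr=R.T@np.linalg.inv(K)@np.array([u,v,1.]);return o+dr*(z-o[2])/dr[2]
E
python3 - <<'E'
from h import *
d=np.load('pics/top0.npy');ds=np.load('pics/side0.npy')
A=ray('top',334.3,175.6,.012);B=ray('top',367.7,185.9,.012);C=ray('top',262.9,280.1,.012);D=ray('top',332.9,305,.012)
print(A,B,C,D, np.linalg.norm(B-D),np.linalg.norm(C-D), np.linalg.norm(B-C))
e=D-B;print('yaw x',np.degrees(np.arctan2(e[1],e[0])))
e=C-D;print('-y',np.degrees(np.arctan2(e[1],e[0])))
print('mid',(B+C)/2)
print('captop', pt('top',d,285,209),pt('top',d,284,208),'foot',pt('top',d,331,202),pt('top',d,331,198))
# side corners: crop/3.1+(210,185)
for c in[(325,580),(422,522),(597,433)]:
    print('s',ray('side',c[0]/3.1+210,c[1]/3.1+185,.012))
for c in[(197,75)]:
    print('cap s',pt('side',ds,int(c[0]/3.1+210),int(c[1]/3.1+185)))
E
```

```text
[ 0.76628841 -0.02641923  0.012     ] [ 0.72914554 -0.14589945  0.012     ] [0.38980719 0.22049983 0.012     ] [ 0.30617084 -0.02179351  0.012     ] 0.4408059457940862 0.2563222677990839 0.49939859036804934
yaw x 163.64766763729745
-y 70.95602577157119
mid [0.55947636 0.03730019 0.012     ]
captop [0.57366809 0.12991613 0.31129146] [0.57584961 0.13264974 0.31456125] foot [ 0.63285205 -0.00900171  0.15922836] [ 0.65328449 -0.01007247  0.13115422]
s [0.37988578 0.23095343 0.012     ]
s [0.35852174 0.14657904 0.012     ]
s [ 0.30650033 -0.01005583  0.012     ]
cap s [0.57001212 0.14075287 0.31227454]
```

```bash
cat >> h.py <<'E'
def T(R,t):
    M=np.eye(4);M[:3,:3]=R;M[:3,3]=t;return M
def plate(p): return T(Rn.from_euler('z',p[2]).as_matrix(),[p[0],p[1],0])
a0=np.array([0,0,.022]);ax=np.array([.280,0,.028]);ax/=np.linalg.norm(ax)
def frameT(p,phi):  # phi>0 lean to right (-y): rotation about x of +phi moves z to -y
    R=Rn.from_rotvec(ax*phi).as_matrix()
    F=T(R,a0-R@a0); O=T(np.eye(3),[-.110,0,.012]); return plate(p)@O@F
def ap(M,X): return (M[:3,:3]@np.array(X)+M[:3,3])
E
cat > ov.py <<'E'
from h import *
def lines(p,phi,ks=0,cap=0):
    P=plate(p);F=frameT(p,phi);L=[]
    def poly(M,pts,col): L.append(([ap(M,q) for q in pts],col))
    c=[(.22,.13,.012),(-.22,.13,.012),(-.22,-.13,.012),(.22,-.13,.012),(.22,.13,.012)];poly(P,c,(0,0,255))
    poly(P,[(.145,.046,.067),(.195,.046,.067),(.195,-.046,.067),(.145,-.046,.067),(.145,.046,.067)],(0,255,255))
    s=[(.165,0,.045),(.120,0,.300)];poly(F,s,(0,255,0))
    u=np.array([-.045,0,.255]);u/=np.linalg.norm(u);w=np.cross(u,[0,1,0])
    top=np.array([.12,0,.3])+u*(.02-cap)
    poly(F,[top+.0185*(np.cos(a)*w+np.sin(a)*np.array([0,1,0])) for a in np.linspace(0,2*np.pi,24)],(255,0,255))
    poly(F,[(.330,.0175*np.cos(a),.05+.0175*np.sin(a)) for a in np.linspace(0,2*np.pi,24)],(255,0,255))
    poly(F,[(.1*np.cos(a),0,.1+.1*np.sin(a)) for a in np.linspace(0,2*np.pi,40)],(255,128,0))
    piv=np.array([.115,.052,.106]);l=Rn.from_rotvec(-np.array([.210,.825,.525])*-0+np.array([-.210,-.825,-.525])*ks).apply([-.975,.14,.17])
    poly(F,[piv,piv+.098*l],(255,255,0))
    return L
def draw(cam,src,out,p,phi,box,f,**k):
    im=cv2.imread(src);x0,y0,x1,y1=box
    im=cv2.resize(im[y0:y1,x0:x1],None,fx=f,fy=f,interpolation=cv2.INTER_CUBIC)
    for pts,col in lines(p,phi,**k):
        q=np.array([(proj(cam,X)-[x0,y0]+.5)*f for X in pts]).round().astype(int)
        cv2.polylines(im,[q.reshape(-1,1,2)],False,col,1)
    cv2.imwrite(out,im)
E
python3 - <<'E'
from ov import *
from scipy.optimize import least_squares
obs=[('top',334.3,175.6,None),]
def corner(p,x,y): return ap(plate(p),(x,y,.012))
O=[('top',367.7,185.9,(-.22,.13)),('top',262.9,280.1,(.22,-.13)),('top',332.9,305,(.22,.13)),('side',325/3.1+210,580/3.1+185,(.22,-.13)),('side',597/3.1+210,433/3.1+185,(.22,.13))]
def res(q):
    p=q[:3];phi=q[3];r=[]
    for n,u,v,c in O: r+=list(proj(n,corner(p,*c))-[u,v])
    F=frameT(p,phi)
    u=np.array([-.045,0,.255]);u/=np.linalg.norm(u);top=np.array([.12,0,.3])+u*.018
    r+=list(proj('top',ap(F,top))-[284.6,209.3]);r+=list(proj('side',ap(F,top))-[197/3.1+210,73/3.1+185])
    return r
s=least_squares(res,[.56,.04,np.radians(163),.35],loss='soft_l1');print(s.x,np.degrees(s.x[2:]),np.round(res(s.x),1))
np.save('fit.npy',s.x)
draw('top','pics/top0.png','pics/ovt.png',s.x[:3],s.x[3],(240,145,400,315),3.5)
draw('side','pics/side0.png','pics/ovs.png',s.x[:3],s.x[3],(210,185,420,375),3.1)
E
```

```text
[0.55467319 0.0419721  2.84960583 0.34085202] [163.27038718  19.52938191] [-0.   0.3 -2.7  2.4 -0.8 -0.1 -0.2 -0.7  2.  -2.2 -1.4 -0.5  0.1 -1.8]
```

View pics/ovt.png

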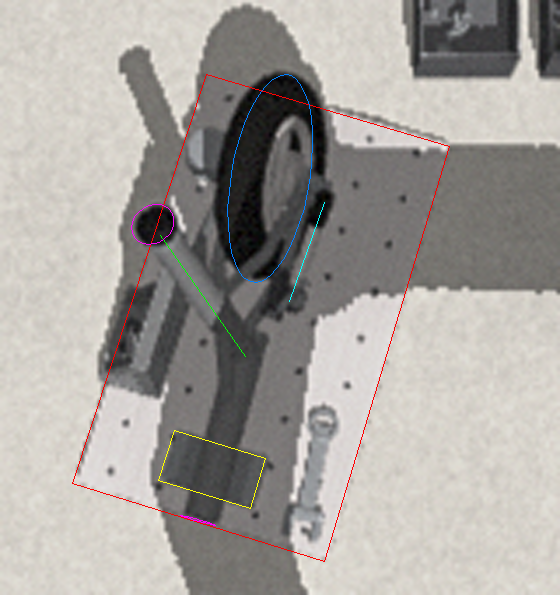

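View pics/ovs.png

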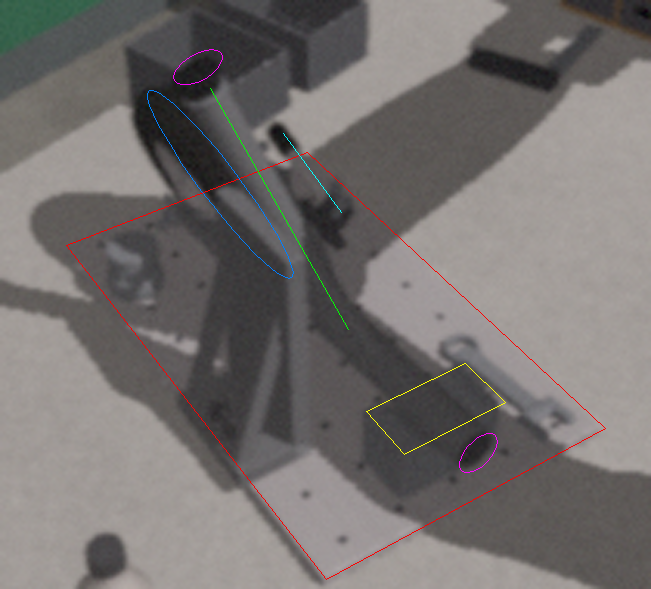

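```bash
cat >> h.py <<'E'
def move(pos,R,st=None,base=None):
    """turn(deg) & shift(mm) in tool axes from pose (measured) to target"""
    if base is None:
        s=ctrl.get_state();p0=s['eef_pos'];R0=Rn.from_quat(s['tcp_rot']).as_matrix()
    else: p0,R0=base
    return np.degrees(Rn.from_matrix(R0.T@R).as_rotvec()).round(2),(1000*R0.T@(np.array(pos)-p0)).round(1)
def toolR(y,xh):
    y=np.array(y)/np.linalg.norm(y);x=np.array(xh)-np.dot(xh,y)*y;x/=np.linalg.norm(x);return np.stack([x,y,np.cross(x,y)],1)
E
python3 - <<'E'
from h import *
q=np.load('fit.npy');F=frameT(q[:3],q[3]);P=plate(q[:3])
u=np.array([-.045,0,.255]);u/=np.linalg.norm(u)
print('capmodel',ap(F,np.array([.12,0,.3])+u*.018),'u',F[:3,:3]@u)
for n in('top','side'):
    d=np.load(f'pics/{n}0.npy');im=cv2.imread(f'pics/{n}0.png');C=cloud(n,d)
    m=(np.linalg.norm(C-ap(F,np.array([.12,0,.3])+u*.015),axis=-1)<.035)&(im.max(-1)<45)
    X=C[m];print(n,m.sum(),X.mean(0),np.percentile(X@(F[:3,:3]@u)-ap(F,[.12,0,.3])@(F[:3,:3]@u),[5,25,50,75,95]))
    v,uu=np.nonzero(m);print(uu.min(),uu.max(),v.min(),v.max())
s=ctrl.get_state();print(Rn.from_quat(s['tcp_rot']).as_matrix().round(3))
a=np.array([-.21,-.825,-.525]);piv=np.array([.115,.052,.106])
for th in(0,.3,.6,.9,1.1):
    l=Rn.from_rotvec(a*th).apply([-.975,.14,.17]);print(th,ap(F,piv+.07*l),ap(F,piv+.098*l), F[:3,:3]@np.cross(a,l))
print('frame axes',F[:3,:3].round(3),'grip',ap(F,np.array([.12,0,.3])-.035*u))
dt=np.load('pics/top0.npy');
for px in[(331,202),(331,200),(330,205),(328,212),(326,217)]: print(px,pt('top',dt,*px))
E
python3 - <<'E'
import cv2
a=cv2.imread('pics/top0.png');cv2.imwrite('pics/c1.png',cv2.resize(a[185:240,270:345],None,fx=10,fy=10,interpolation=cv2.INTER_CUBIC)*2)
E
```

```text
capmodel [0.57373942 0.13489714 0.31354719] u [0.25691969 0.27085904 0.9277002 ]
top 94 [0.57285863 0.13217709 0.31248897] [0.01085672 0.01432812 0.01657159 0.01830031 0.01989146]
279 289 204 214
side 155 [0.57095068 0.14107881 0.30893377] [0.00412516 0.0127513  0.01634118 0.0183465  0.01978336]
265 280 204 222
[[ 0.408 -0.001  0.913]
 [-0.913  0.002  0.408]
 [-0.002 -1.     0.   ]]
0 [ 0.60868581 -0.00339638  0.14526041] [ 0.63456801 -0.01243225  0.15089769] [-0.14186947 -0.78351775 -0.60452268]
0.3 [ 0.60286007 -0.01859519  0.1321254 ] [ 0.62641198 -0.03371057  0.13250868] [-0.40879336 -0.65311093 -0.63703124]
0.6 [ 0.59177296 -0.03041729  0.11890477] [ 0.61089002 -0.05026151  0.11399979] [-0.63918828 -0.46434338 -0.61261592]
0.9 [ 0.57641519 -0.03780629  0.10677988] [ 0.58938914 -0.06060611  0.09702495] [-0.81246657 -0.23408301 -0.53345844]
1.1 [ 0.56446959 -0.03992504  0.09984746] [ 0.57266531 -0.06357237  0.08731957] [-0.88835219 -0.06758672 -0.45358254]
frame axes [[-0.967 -0.239  0.09 ]
 [ 0.256 -0.912  0.32 ]
 [ 0.006  0.333  0.943]] grip [0.56012267 0.12054161 0.26437908]
(331, 202) [ 0.63285205 -0.00900171  0.15922836]
(331, 200) [ 0.63859715 -0.00885273  0.16280556]
(330, 205) [ 0.62360851 -0.00589808  0.1561936 ]
(328, 212) [6.00834622e-01 4.52372349e-04 1.54206263e-01]
(326, 217) [0.58478049 0.00679981 0.15185735]
```

View pics/c1.png

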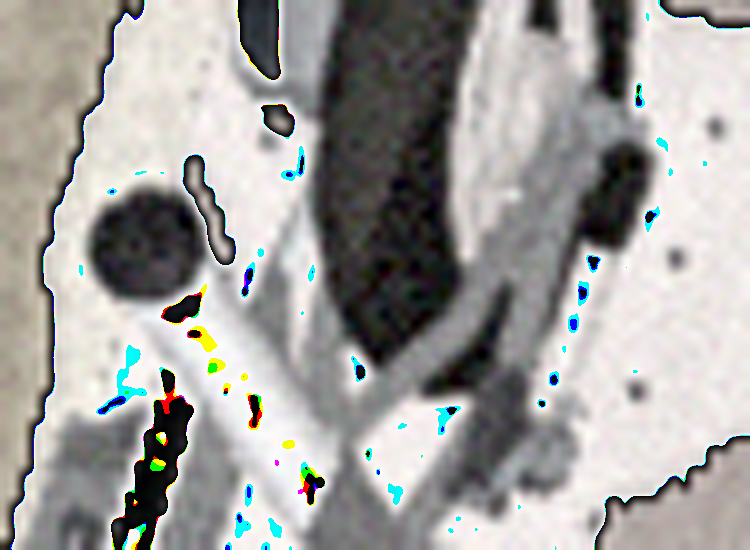

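```bash
python3 - <<'E'
from h import *
u=np.array([.257,.271,.928]);u/=np.linalg.norm(u)
R=toolR(-u,[.408,-.913,0]);cap=np.array([.574,.1335,.3135])
print(move(cap+.06*u,R))
E
```

```text
(array([-20.39,  -1.47,  -8.23]), array([-571.2, -137.7,  599.2]))
```

Emit:
step_arm:
  rows:
    - [[-20.4, -1.5, -8.2], [-571, -138, 599], 1]
    - [[-20.4, -1.5, -8.2], [-571, -138, 599], 1]
    - [[-20.4, -1.5, -8.2], [-571, -138, 599], 1]
    - [[-20.4, -1.5, -8.2], [-571, -138, 599], 1]
    - [[-20.4, -1.5, -8.2], [-571, -138, 599], 1]
    - [[-20.4, -1.5, -8.2], [-571, -138, 599], 1]
    - [[-20.4, -1.5, -8.2], [-571, -138, 599], 1]
    - [[-20.4, -1.5, -8.2], [-571, -138, 599], 1]
    - [[-20.4, -1.5, -8.2], [-571, -138, 599], 1]
    - [[-20.4, -1.5, -8.2], [-571, -138, 599], 1]

```text
time: 0.93
eef_pos: [0.4313, -0.234, 0.2998]
tcp_rot: [0.72, -0.396, 0.344, -0.455]
contact_force: [2.0, -1.2, -0.4]
opening: 0.001
```

```bash
python3 - <<'E'
from h import *
u=np.array([.257,.271,.928]);u/=np.linalg.norm(u)
R=toolR(-u,[.408,-.913,0]);cap=np.array([.574,.1335,.3135])
print(move(cap+.06*u,R));s=ctrl.get_state();print(s)
E
```

```text
(array([0.04, 0.01, 0.07]), array([-258.4, -209.4,  257.7]))
{'time': 0.9333, 'qpos': array([-0.51788376, -0.09066823,  1.89128287, -0.37535767,  1.44545373,
        0.67374496]), 'dq': array([ 0.9480808 , -0.01271831, -0.13829089,  0.1070107 ,  0.4743433 ,
        0.80214166]), 'joint_efforts': array([ -3.78912181, -26.93146348, -28.76901448,  -0.86594956,
         0.13976309,  -0.43584301]), 'eef_pos': array([ 0.43130012, -0.23397044,  0.29983364]), 'tcp_rot': array([ 0.71956975, -0.39607961,  0.34397368, -0.45499718]), 'contact_force': array([ 2.00561887, -1.16369344, -0.39716743]), 'wrist_torque': array([ 0.12648142, -0.16450333,  0.01503395]), 'opening': 0.0013357900593864117}
```

Emit:
step_arm:
  rows:
    - [[0, 0, 0], [-245, -200, 245], 1]
    - [[0, 0, 0], [-245, -200, 245], 1]
    - [[0, 0, 0], [-245, -200, 245], 1]
    - [[0, 0, 0], [-245, -200, 245], 1]
    - [[0, 0, 0], [-245, -200, 245], 1]
    - [[0, 0, 0], [-245, -200, 245], 1]
    - [[0, 0, 0], [-245, -200, 245], 1]
    - [[0, 0, 0], [-245, -200, 245], 1]
    - [[0, 0, 0], [-245, -200, 245], 1]
    - [[0, 0, 0], [-245, -200, 245], 1]

```text
time: 1.77
eef_pos: [0.5826, 0.132, 0.3664]
tcp_rot: [0.72, -0.395, 0.343, -0.456]
contact_force: [0.3, 0.1, 0.0]
opening: -0.0
```

Emit:
step_arm:
  rows:
    - [[0, 0, 0], [0, 0, 0], 1]
    - [[0, 0, 0], [0, 0, 0], 1]
    - [[0, 0, 0], [0, 0, 0], 1]

```text
time: 2.02
eef_pos: [0.5817, 0.1279, 0.3659]
tcp_rot: [0.72, -0.396, 0.344, -0.454]
contact_force: [0.4, -1.0, -0.8]
opening: 0.004
```

```bash
python3 - <<'E'
from h import *
u=np.array([.257,.271,.928]);u/=np.linalg.norm(u)
R=toolR(-u,[.408,-.913,0]);cap=np.array([.574,.1335,.3135])
print(move(cap+.06*u,R),move(cap+.015*u,R));s=ctrl.get_state();print(s['contact_force'],s['eef_pos'])
snap('side','s1');snap('top','t1')
a=cv2.imread('pics/t1.png')[145:315,230:420];b=cv2.imread('pics/s1.png')[120:290,200:390]
cv2.imwrite('pics/m1.png',cv2.resize(np.hstack([a,b]),None,fx=2.1,fy=2.1,interpolation=cv2.INTER_CUBIC))
E
```

```text
(array([0.13, 0.01, 0.09]), array([-15.4, -11. ,  13.8])) (array([0.13, 0.01, 0.09]), array([-15.5,  34. ,  13.9]))
[ 0.42395637 -0.98984302 -0.79012772] [0.58168778 0.12787553 0.36587403]
```

View pics/m1.png

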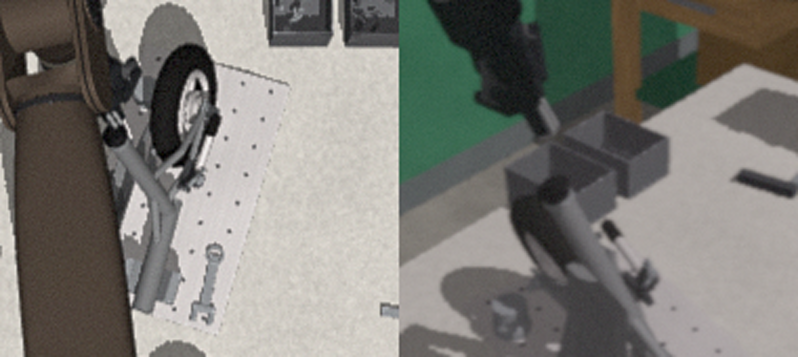

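Emit:
step_arm:
  rows:
    - [[0, 0, 0], [-15.5, 0, 14], 1]
    - [[0, 0, 0], [-15.5, 34, 14], 1]
    - [[0, 0, 0], [-15.5, 34, 14], 1]
    - [[0, 0, 0], [-15.5, 34, 14], 1]
    - [[0, 0, 0], [-15.5, 34, 14], 1]

```text
time: 2.53
eef_pos: [0.5786, 0.1372, 0.3294]
tcp_rot: [0.719, -0.396, 0.345, -0.455]
contact_force: [0.6, 0.5, 1.0]
opening: -0.0
```

Emit:
step_arm:
  rows:
    - [[0, 0, 0], [0, 3, 0], 1]
    - [[0, 0, 0], [0, 6, 0], 1]
    - [[0, 0, 0], [0, 9, 0], 1]
    - [[0, 0, 0], [0, 12, 0], 1]
    - [[0, 0, 0], [0, 12, 0], 1]
    - [[0, 0, 0], [0, 12, 0], 1]

```text
time: 3.03
eef_pos: [0.5751, 0.1348, 0.3169]
tcp_rot: [0.72, -0.396, 0.344, -0.455]
contact_force: [0.6, 0.1, 0.1]
opening: 0.002
```

```bash
python3 - <<'E'
from h import *
s=ctrl.get_state();print(s['contact_force'],s['eef_pos'])
snap('side','s2')
cv2.imwrite('pics/s2c.png',cv2.resize(cv2.imread('pics/s2.png')[150:290,220:370],None,fx=4,fy=4,interpolation=cv2.INTER_CUBIC))
E
```

```text
[0.57136507 0.06985372 0.09419546] [0.57511856 0.13479155 0.3168779 ]
```

View pics/s2c.png

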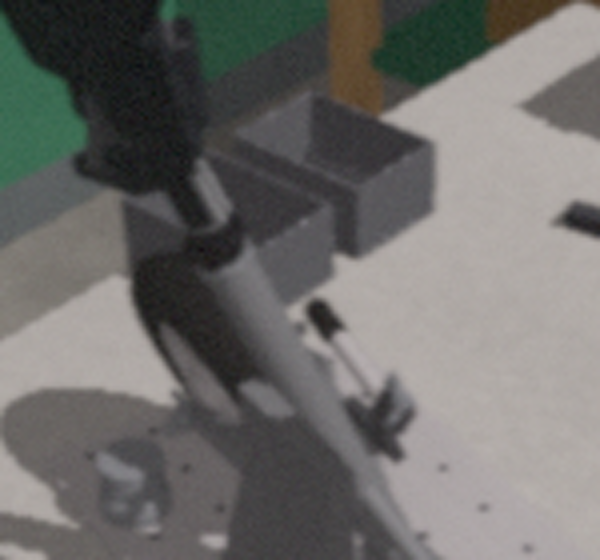

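Emit:
step_arm:
  rows:
    - [[0, 0, 0], [0, 1.5, 0], 1]
    - [[0, 0, 0], [0, 3, 0], 1]
    - [[0, 0, 0], [0, 4.5, 0], 1]
    - [[0, 0, 0], [0, 6, 0], 1]
    - [[0, 0, 0], [0, 6, 0], 1]

```text
time: 3.5
eef_pos: [0.5743, 0.1337, 0.3135]
tcp_rot: [0.719, -0.395, 0.345, -0.456]
contact_force: [0.3, 1.2, 4.2]
opening: 0.004
```

Emit:
step_arm:
  rows:
    - [[0, 0, 0], [0, 1, 0], 1]
    - [[0, 0, 0], [0, 2, 0], 1]
    - [[0, 0, 0], [0, 3, 0], 1]
    - [[0, 0, 0], [0, 3, 0], 1]

```text
time: 3.83
eef_pos: [0.5736, 0.133, 0.3112]
tcp_rot: [0.719, -0.395, 0.345, -0.456]
contact_force: [1.5, 3.0, 6.0]
opening: 0.005
```

Emit:
step_arm:
  rows:
    - [[0, 0, 0], [0, 1, 0], 1]
    - [[0, 0, 0], [0, 2, 0], 1]
    - [[0, 0, 0], [0, 3, 0], 1]
    - [[0, 0, 0], [0, 4, 0], 1]
    - [[0, 0, 0], [0, 4, 0], 1]

```text
time: 4.25
eef_pos: [0.5726, 0.1319, 0.3076]
tcp_rot: [0.719, -0.395, 0.345, -0.456]
contact_force: [0.7, 2.3, 6.0]
opening: -0.007
```

Emit:
step_arm:
  rows:
    - [[0, 0, 0], [0, 1, 0], 1]
    - [[0, 0, 0], [0, 2, 0], 1]
    - [[0, 0, 0], [0, 3, 0], 1]
    - [[0, 0, 0], [0, 3, 0], 1]

```text
time: 4.58
eef_pos: [0.5722, 0.1314, 0.3062]
tcp_rot: [0.718, -0.395, 0.346, -0.457]
contact_force: [1.3, 3.5, 8.7]
opening: -0.004
```

Emit:
step_arm:
  rows:
    - [[0, 0, 0], [0, 1, 0], 1]
    - [[0, 0, 0], [0, 2, 0], 1]
    - [[0, 0, 0], [0, 3, 0], 1]
    - [[0, 0, 0], [0, 4, 0], 1]
    - [[0, 0, 0], [0, 4, 0], 1]

```text
time: 5.0
eef_pos: [0.5722, 0.1312, 0.3061]
tcp_rot: [0.717, -0.394, 0.347, -0.459]
contact_force: [1.7, 6.1, 17.0]
opening: 0.002
```

Emit:
step_arm:
  rows:
    - [[0, 0, 0], [0, -20, 0], 1]
    - [[0, 0, 0], [0, -50, 0], 1]
    - [[0, 0, 0], [0, -90, 0], 1]
    - [[0, 0, 0], [0, -90, 0], 1]
    - [[0, 0, 0], [0, -90, 0], 1]
    - [[0, 0, 0], [0, -90, 0], 1]

```text
time: 5.5
eef_pos: [0.5931, 0.1539, 0.3816]
tcp_rot: [0.72, -0.396, 0.344, -0.455]
contact_force: [0.4, 0.2, -0.5]
opening: 0.002
```

```bash
cat >> h.py <<'E'
q=np.load('fit.npy');F=frameT(q[:3],q[3])
KA=np.array([-.21,-.825,-.525]);PIV=np.array([.115,.052,.106])
def leg(th,r=.07): return ap(F,PIV+r*Rn.from_rotvec(KA*th).apply([-.975,.14,.17]))
KD=np.array([-.16,-.15,-.976]);KD/=np.linalg.norm(KD);KR=toolR(KD,[.408,-.913,0])
E
python3 - <<'E'
from h import *
print(move(leg(0)-KD*.0465,KR));s=ctrl.get_state();print(s['contact_force'],s['eef_pos'])
snap('side','s3')
cv2.imwrite('pics/s3c.png',cv2.resize(cv2.imread('pics/s3.png')[150:290,220:370],None,fx=4,fy=4,interpolation=cv2.INTER_CUBIC))
E
```

```text
(array([8.4 , 0.92, 4.16]), array([117.3, 212.1,  28.9]))
[ 0.37874665  0.22215832 -0.49537955] [0.59310707 0.15393346 0.38155179]
```

View pics/s3c.png

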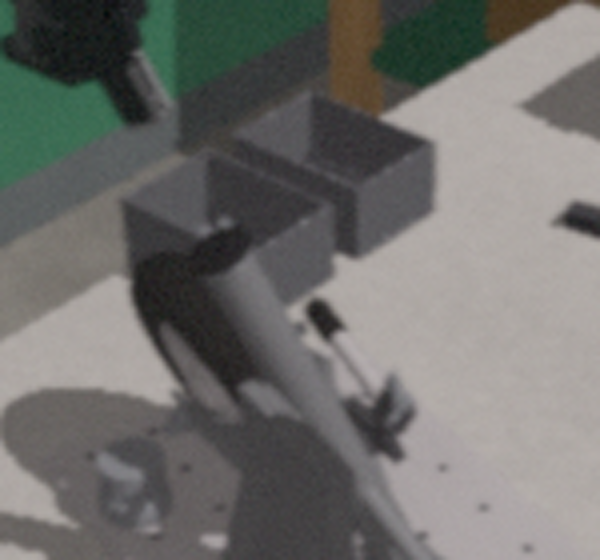

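Cap head now sits flush on the rim (crop 225,245). Moving over the kickstand leg.

Emit:
step_arm:
  rows:
    - [[8.4, 0.9, 4.2], [117, 60, 29], 1]
    - [[8.4, 0.9, 4.2], [117, 60, 29], 1]
    - [[8.4, 0.9, 4.2], [117, 60, 29], 1]
    - [[8.4, 0.9, 4.2], [117, 212, 29], 1]
    - [[8.4, 0.9, 4.2], [117, 212, 29], 1]
    - [[8.4, 0.9, 4.2], [117, 212, 29], 1]
    - [[8.4, 0.9, 4.2], [117, 212, 29], 1]
    - [[8.4, 0.9, 4.2], [117, 212, 29], 1]
    - [[8.4, 0.9, 4.2], [117, 212, 29], 1]
    - [[8.4, 0.9, 4.2], [117, 212, 29], 1]

```text
time: 6.38
eef_pos: [0.6171, 0.0041, 0.1926]
tcp_rot: [0.666, -0.399, 0.362, -0.516]
contact_force: [0.1, 0.1, 0.9]
opening: -0.0
```

```bash
python3 - <<'E'
from h import *
print(move(leg(0)-KD*.0465,KR));s=ctrl.get_state();print(s['contact_force'],s['eef_pos'])
for th in(0,.2,.4,.6,.8,1.,1.2): print(th,move(leg(th)-KD*.0065,KR))
snap('side','s4');snap('top','t4')
a=cv2.imread('pics/t4.png')[150:290,240:390];b=cv2.imread('pics/s4.png')[150:290,220:370]
cv2.imwrite('pics/m4.png',cv2.resize(np.hstack([a,b]),None,fx=2.6,fy=2.6,interpolation=cv2.INTER_CUBIC))
E
```

```text
(array([-0.11, -0.01,  0.02]), array([-0.1,  2.2, -0.7]))
[0.05807158 0.10090467 0.85336094] [0.61709322 0.00410878 0.19263133]
0 (array([-0.11, -0.01,  0.02]), array([-0.1, 42.2, -0.7]))
0.2 (array([-0.11, -0.01,  0.02]), array([ 7.4, 52.7, -6. ]))
0.4 (array([-0.11, -0.01,  0.02]), array([ 12.6,  63.7, -13. ]))
0.6 (array([-0.11, -0.01,  0.02]), array([ 15.4,  74.6, -21.2]))
0.8 (array([-0.11, -0.01,  0.02]), array([ 15.6,  85.1, -30.5]))
1.0 (array([-0.11, -0.01,  0.02]), array([ 13.3,  94.6, -40.4]))
1.2 (array([-0.11, -0.01,  0.02]), array([  8.5, 102.9, -50.6]))
```

View pics/m4.png

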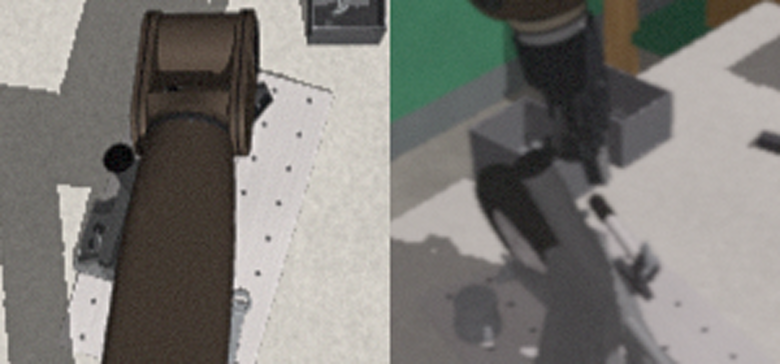

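```bash
python3 - <<'E'
from h import *
im=cv2.imread('pics/s4.png')[150:290,220:370];im=cv2.resize(im,None,fx=5,fy=5,interpolation=cv2.INTER_CUBIC)
for X,c in((leg(0),(0,0,255)),(leg(0,.098),(0,255,0)),(leg(0,0),(255,0,0)),(ctrl.get_state()['eef_pos'],(0,255,255))):
    p=((proj('side',X)-[220,150]+.5)*5).astype(int);print(p);cv2.circle(im,tuple(int(i) for i in p),3,c,-1)
cv2.imwrite('pics/s4d.png',im[:600,250:])
E
```

```text
[432 424]
[406 389]
[500 516]
[405 345]
```

View pics/s4d.png

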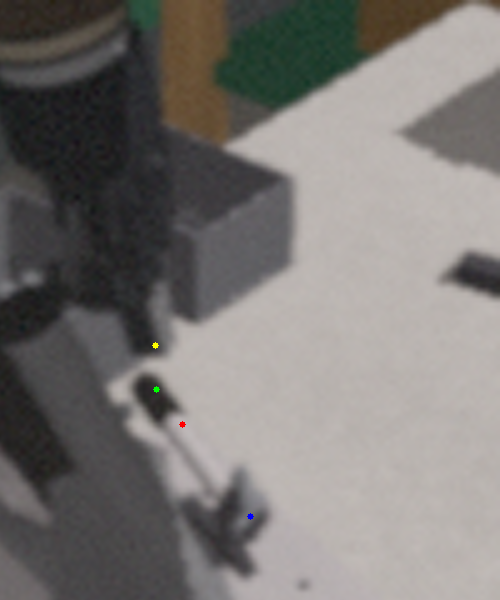

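Emit:
step_arm:
  rows:
    - [[0, 0, 0], [0, 12, 0], 1]
    - [[0, 0, 0], [0, 24, 0], 1]
    - [[0, 0, 0], [0, 34, 0], 1]
    - [[0, 0, 0], [0, 34, 0], 1]
    - [[0, 0, 0], [0, 34, 0], 1]

```text
time: 6.9
eef_pos: [0.6099, -0.0009, 0.1566]
tcp_rot: [0.667, -0.4, 0.36, -0.515]
contact_force: [-0.6, 1.0, 1.8]
opening: -0.002
```

Emit:
step_arm:
  rows:
    - [[0, 0, 0], [0, 2, 0], 1]
    - [[0, 0, 0], [0, 4, 0], 1]
    - [[0, 0, 0], [0, 6, 0], 1]
    - [[0, 0, 0], [0, 8, 0], 1]
    - [[0, 0, 0], [0, 8, 0], 1]

```text
time: 7.32
eef_pos: [0.6103, -0.003, 0.1511]
tcp_rot: [0.666, -0.398, 0.362, -0.516]
contact_force: [0.1, -0.2, 3.1]
opening: 0.0
```

Emit:
step_arm:
  rows:
    - [[0, 0, 0], [2, 3, -1.5], 1]
    - [[0, 0, 0], [4, 6, -3], 1]
    - [[0, 0, 0], [6, 9, -5], 1]
    - [[0, 0, 0], [6, 9, -5], 1]

```text
time: 7.65
eef_pos: [0.6052, -0.0114, 0.1415]
tcp_rot: [0.667, -0.4, 0.36, -0.515]
contact_force: [-0.0, -0.3, 0.8]
opening: -0.003
```

```bash
python3 - <<'E'
from h import *
s=ctrl.get_state();print(s['contact_force'],s['eef_pos'])
for th in(0,.2,.4,.6,.8,1.,1.2): print(th,move(leg(th)-KD*.0065,KR))
snap('side','s5')
b=cv2.imread('pics/s5.png')[150:290,220:370]
cv2.imwrite('pics/m5.png',cv2.resize(b,None,fx=4,fy=4,interpolation=cv2.INTER_CUBIC))
E
```

```text
[-0.02483966 -0.28367325  0.84147085] [ 0.60517389 -0.01144407  0.14145015]
0 (array([ 0.09, -0.01, -0.12]), array([ -5.6, -12. ,   5.5]))
0.2 (array([ 0.09, -0.01, -0.12]), array([ 1.9, -1.4,  0.3]))
0.4 (array([ 0.09, -0.01, -0.12]), array([ 7.2,  9.5, -6.6]))
0.6 (array([ 0.09, -0.01, -0.12]), array([ 10. ,  20.5, -14.8]))
0.8 (array([ 0.09, -0.01, -0.12]), array([ 10.2,  31. , -24.1]))
1.0 (array([ 0.09, -0.01, -0.12]), array([  7.9,  40.6, -33.9]))
1.2 (array([ 0.09, -0.01, -0.12]), array([  3.1,  48.9, -44.1]))
```

View pics/m5.png

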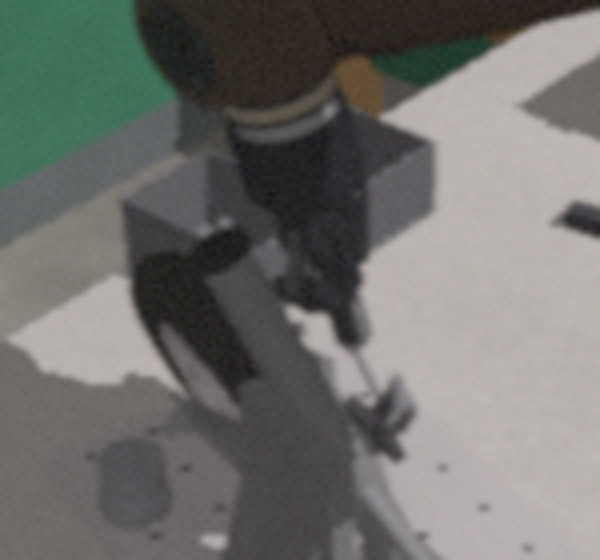

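Emit:
step_arm:
  rows:
    - [[0, 0, 0], [0, 3, 0], 1]
    - [[0, 0, 0], [3, 7, -3], 1]
    - [[0, 0, 0], [5, 11, -5], 1]
    - [[0, 0, 0], [6, 14, -7], 1]
    - [[0, 0, 0], [6, 14, -7], 1]

```text
time: 8.12
eef_pos: [0.599, -0.0219, 0.1297]
tcp_rot: [0.667, -0.4, 0.36, -0.515]
contact_force: [0.7, -0.2, 0.1]
opening: 0.001
```

```bash
python3 - <<'E'
from h import *
s=ctrl.get_state();print(s['contact_force'],s['eef_pos'])
for th in(.4,.6,.8,1.,1.2): print(th,move(leg(th)-KD*.0065,KR))
snap('side','s6')
b=cv2.imread('pics/s6.png')[200:280,280:350]
cv2.imwrite('pics/m6.png',cv2.resize(b,None,fx=7,fy=7,interpolation=cv2.INTER_CUBIC))
E
```

```text
[ 0.70270255 -0.24795834  0.11555146] [ 0.59904016 -0.02194652  0.12965298]
0.4 (array([ 0.12, -0.  , -0.09]), array([ 1.1, -4.5,  0.6]))
0.6 (array([ 0.12, -0.  , -0.09]), array([ 3.9,  6.4, -7.6]))
0.8 (array([ 0.12, -0.  , -0.09]), array([  4.1,  16.9, -16.9]))
1.0 (array([ 0.12, -0.  , -0.09]), array([  1.8,  26.5, -26.7]))
1.2 (array([ 0.12, -0.  , -0.09]), array([ -3. ,  34.9, -36.9]))
```

View pics/m6.png

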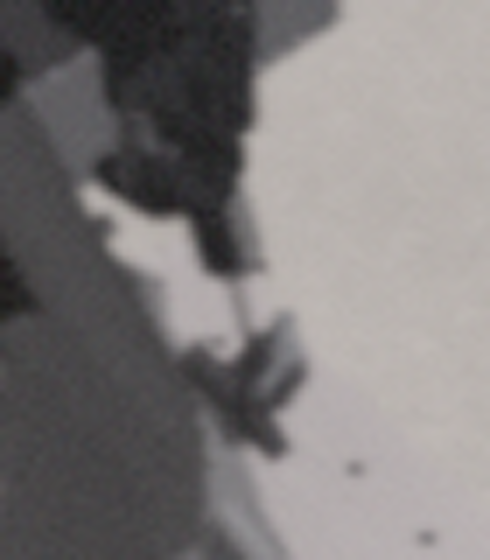

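Emit:
step_arm:
  rows:
    - [[0, 0, 0], [2, 6, -4], 1]
    - [[0, 0, 0], [4, 11, -8], 1]
    - [[0, 0, 0], [4, 16, -12], 1]
    - [[0, 0, 0], [4, 20, -17], 1]
    - [[0, 0, 0], [4, 20, -17], 1]

```text
time: 8.58
eef_pos: [0.5816, -0.0353, 0.1138]
tcp_rot: [0.667, -0.4, 0.36, -0.515]
contact_force: [0.3, 0.0, 0.6]
opening: 0.002
```

Emit:
step_arm:
  rows:
    - [[0, 0, 0], [-1, 5, -5], 1]
    - [[0, 0, 0], [-2, 10, -10], 1]
    - [[0, 0, 0], [-5, 14, -15], 1]
    - [[0, 0, 0], [-7, 18, -20], 1]
    - [[0, 0, 0], [-7, 18, -20], 1]

```text
time: 9.0
eef_pos: [0.5578, -0.039, 0.1002]
tcp_rot: [0.667, -0.4, 0.36, -0.515]
contact_force: [-0.9, 0.0, -0.5]
opening: -0.0
```

```bash
python3 - <<'E'
from h import *
s=ctrl.get_state();print(s['contact_force'],s['eef_pos'])
for th in(.8,1.,1.2): print(th,move(leg(th)-KD*.0065,KR))
snap('side','s7')
b=cv2.imread('pics/s7.png')[180:290,260:370]
cv2.imwrite('pics/m7.png',cv2.resize(b,None,fx=5,fy=5,interpolation=cv2.INTER_CUBIC))
E
```

```text
[-0.90521647  0.0405364  -0.5415071 ] [ 0.5577712  -0.03896398  0.10018539]
0.8 (array([ 0.13,  0.03, -0.12]), array([  8.1, -21.1,  20.6]))
1.0 (array([ 0.13,  0.03, -0.12]), array([  5.7, -11.5,  10.7]))
1.2 (array([ 0.13,  0.03, -0.12]), array([ 1. , -3.1,  0.6]))
```

View pics/m7.png

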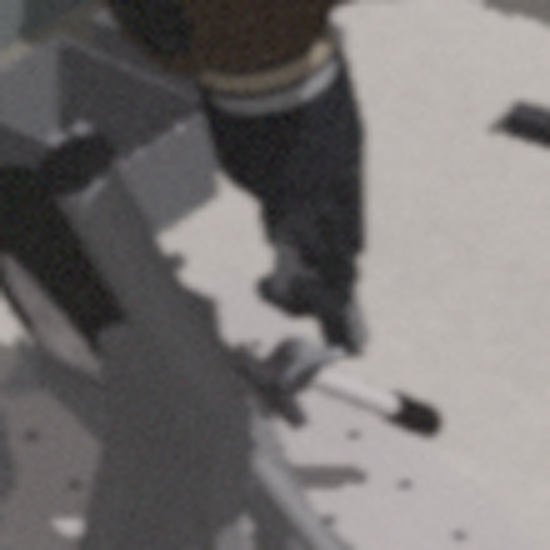

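Emit:
step_arm:
  rows:
    - [[0, 0, 0], [0, -20, 0], 1]
    - [[0, 0, 0], [0, -60, 0], 1]
    - [[0, 0, 0], [0, -100, 0], 1]
    - [[0, 0, 0], [0, -140, 0], 1]
    - [[0, 0, 0], [0, -180, 0], 1]
    - [[0, 0, 0], [0, -200, 0], 1]
    - [[0, 0, 0], [0, -200, 0], 1]
    - [[0, 0, 0], [0, -200, 0], 1]

```text
time: 9.72
eef_pos: [0.5927, -0.0091, 0.2987]
tcp_rot: [0.666, -0.398, 0.362, -0.516]
contact_force: [0.5, 0.1, 0.5]
opening: 0.004
```

```bash
python3 - <<'E'
from ov import *
for th in(1.5,1.7,1.804): print(proj('side',leg(th,.098)))
print(ctrl.get_state()['eef_pos'],ctrl.get_state()['qpos'])
snap('side','s8');snap('top','t8')
draw('side','pics/s8.png','pics/ov8s.png',q[:3],q[3],(220,180,380,340),3.7,ks=1.804,cap=.01)
draw('top','pics/t8.png','pics/ov8t.png',q[:3],q[3],(240,145,400,315),3.5,ks=1.804,cap=.01)
E
```

```text
[340.81606549 256.69381474]
[344.58159472 261.73860335]
[346.20248616 264.28144458]
[ 0.59273493 -0.00911433  0.29868032] [-0.11555638  0.15317017  1.62139782 -0.16803625  1.50768962  1.04969375]
```

View pics/ov8s.png

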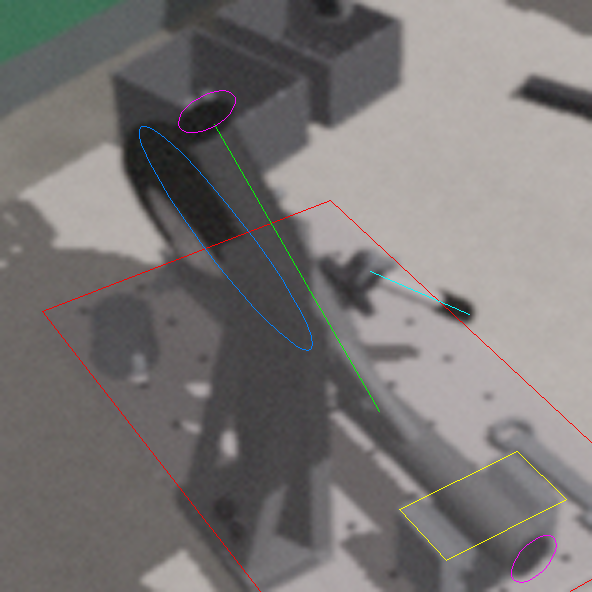

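View pics/ov8t.png

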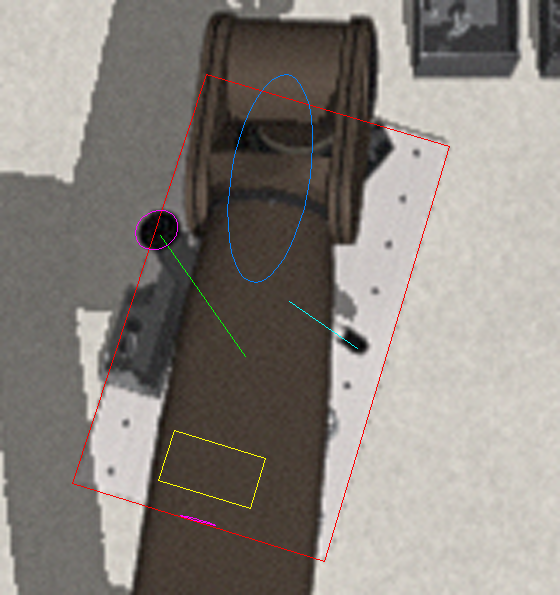

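```bash
cat > kin.py <<'E'
from h import *
from scipy.optimize import least_squares
D=[([-1.30102227,.287169987,1.57817130,0,1.27862816,-.149988320],[0.27494723,-0.61574053,0.2299474],[-0.59264244,0.38548475,-0.38422628,0.59375636]),
([-0.51788376,-0.09066823,1.89128287,-0.37535767,1.44545373,0.67374496],[0.43130012,-0.23397044,0.29983364],[0.71956975,-0.39607961,0.34397368,-0.45499718])]
def ori(q): return Rn.from_euler('z',q[0])*Rn.from_euler('y',q[1]+q[2])*Rn.from_euler('z',q[3])*Rn.from_euler('y',q[4])*Rn.from_euler('z',q[5])
def fk(q,k):
    a,h,L1,L2,e,d=k
    p=np.array([a,0,h])+Rn.from_euler('y',q[1]).apply([0,0,L1])+Rn.from_euler('y',q[1]+q[2]).apply([e,0,L2])
    return Rn.from_euler('z',q[0]).apply(p)+ori(q).apply([0,0,d])
s=ctrl.get_state();D.append((s['qpos'],s['eef_pos'],s['tcp_rot']))
if __name__=='__main__':
    for q_,p,o in D: print((ori(q_).inv()*Rn.from_quat(o)).as_matrix().round(3).tolist())
    r=lambda k:np.concatenate([fk(q_,k)-p for q_,p,o in D])
    for x0 in([0,.35,.4,.4,0,.25],[.1,.4,.4,.4,.05,.3]):
        s=least_squares(r,x0);print(s.x,abs(s.fun).max())
E
python3 kin.py
```

```text
[[-1.0, 0.0, 0.0], [0.0, -0.0, 1.0], [0.0, 1.0, 0.0]]
[[-1.0, -0.0, 0.0], [0.0, 0.0, 1.0], [-0.0, 1.0, -0.0]]
[[-1.0, 0.0, 0.0], [0.0, 0.0, 1.0], [0.0, 1.0, -0.0]]
[-0.19470401 -0.65374432  0.41801229  0.59382354 -0.60215847 -0.08139476] 0.09719691116447404
[-0.19470406 -0.65374444  0.41801228  0.59382356 -0.60215861 -0.08139476] 0.0971969089820873
```

```bash
python3 - <<'E'
import re
s=open('kin.py').read()
s=s.replace("a,h,L1,L2,e,d=k","a,h,L1,L2,e,d,b=k").replace("[a,0,h]","[a,b,h]").replace(",.25],",",.25,.1],").replace(",.3])",",.3,.1])")
open('kin.py','w').write(s)
E
python3 kin.py
```

```text
[[-1.0, 0.0, 0.0], [0.0, -0.0, 1.0], [0.0, 1.0, 0.0]]
[[-1.0, -0.0, 0.0], [0.0, 0.0, 1.0], [-0.0, 1.0, -0.0]]
[[-1.0, 0.0, 0.0], [0.0, 0.0, 1.0], [0.0, 1.0, -0.0]]
[-8.60112780e-07  2.40296016e-01  4.42999895e-01  5.72500089e-01
  2.05972258e-02  2.49298533e-01  1.00899550e-01] 2.0419684940500837e-07
[-8.68830446e-07  2.40295985e-01  4.42999888e-01  5.72500089e-01
  2.05971874e-02  2.49298533e-01  1.00899550e-01] 2.0435015360767417e-07
```

```bash
cat >> kin.py <<'E'
K=[0,.2402960,.443,.5725,.0205972,.2492985,.10089955]
C=Rn.from_matrix([[-1,0,0],[0,0,1],[0,1,0]])
lo=np.array([-2.77,-.9,.21,-1.53,.24,-2.84]);hi=np.array([2.77,2.22,2.48,4.67,2.81,2.84])
def ik(p,R,q0):
    f=lambda q:np.concatenate([(fk(q,K)-p)*5,((ori(q)*C).inv()*Rn.from_matrix(R)).as_rotvec()])
    s=least_squares(f,np.clip(q0,lo+.01,hi-.01),bounds=(lo,hi));return s.x,abs(s.fun).max()
def grasp(phi,pitch,back=0,sgn=1,dx=0):
    Fp=frameT(q[:3],phi);u=np.array([-.045,0,.255]);u/=np.linalg.norm(u)
    y=Fp[:3,:3]@[-np.cos(pitch),0,-np.sin(pitch)];R=toolR(y,sgn*Fp[:3,1])
    g=ap(Fp,np.array([.12,0,.3])-.035*u);return g+y*(.019-back),R
E
cat > t.py <<'E'
from kin import *
s=ctrl.get_state();q0=s['qpos']
for sg in(1,-1):
  for pd in(15,30,45,60):
    o=[]
    for phi,b in((q[3],.12),(q[3],0),(q[3]/2,0),(0,0)):
        p,R=grasp(phi,np.radians(pd),b,sg)
        best=min((ik(p,R,q0+dq) for dq in(np.zeros(6),np.array([0,0,0,1.5,0,0]),np.array([0,0,0,0,0,1.5]),np.array([.3,-.5,.6,.5,.3,-1.5]))),key=lambda x:x[1])
        o.append(best)
    print(sg,pd,[round(x[1],4) for x in o]);
    for x in o: print('   ',x[0].round(2))
E
python3 t.py | grep -v '1.0, '
```

```text
1 15 [np.float64(0.1236), np.float64(0.204), np.float64(0.2057), np.float64(0.0)]
    [ 0.41 -0.5   2.45 -1.4   0.66  2.84]
    [ 0.21 -0.24  2.28 -1.44  0.48  2.84]
    [ 0.08 -0.36  2.36 -1.32  0.3   2.84]
    [ 0.03 -0.33  2.46  3.99  0.42 -2.29]
1 30 [np.float64(0.0), np.float64(0.0411), np.float64(0.0324), np.float64(0.0079)]
    [ 0.46 -0.37  2.31 -1.22  0.83  2.8 ]
    [ 0.26 -0.16  2.23 -1.32  0.61  2.84]
    [ 0.14 -0.28  2.3  -1.23  0.45  2.84]
    [ 0.   -0.38  2.38 -1.13  0.28  2.84]
1 45 [np.float64(0.0), np.float64(0.0), np.float64(0.0), np.float64(0.0)]
    [ 0.42 -0.29  2.12 -0.85  0.98  2.48]
    [ 0.26 -0.12  2.13 -0.95  0.75  2.54]
    [ 0.13 -0.24  2.2  -0.75  0.61  2.41]
    [-0.02 -0.34  2.27 -0.42  0.49  2.14]
1 60 [np.float64(0.0), np.float64(0.0), np.float64(0.0), np.float64(0.0)]
    [ 0.35 -0.17  1.93 -0.6   1.17  2.27]
    [ 0.23 -0.05  2.   -0.64  0.95  2.29]
    [ 0.1  -0.17  2.07 -0.44  0.84  2.13]
    [-0.05 -0.26  2.14 -0.17  0.76  1.91]
-1 15 [np.float64(0.0), np.float64(0.0), np.float64(0.0), np.float64(0.0)]
    [ 0.47 -0.39  2.47  4.56  0.8   0.12
[... 156 characters left out ...]
loat64(0.0), np.float64(0.0), np.float64(0.0)]
    [ 0.46 -0.37  2.31 -1.22  0.83 -0.34]
    [ 0.27 -0.15  2.24 -1.43  0.62 -0.17]
    [ 0.15 -0.27  2.31 -1.35  0.46 -0.16]
    [ 0.01 -0.37  2.38 -1.18  0.28 -0.25]
-1 45 [np.float64(0.0), np.float64(0.0), np.float64(0.0), np.float64(0.0)]
    [ 0.42 -0.29  2.12 -0.85  0.98 -0.66]
    [ 0.26 -0.12  2.13 -0.95  0.75 -0.6 ]
    [ 0.13 -0.24  2.2  -0.75  0.61 -0.73]
    [-0.02 -0.34  2.27 -0.42  0.49 -1.  ]
-1 60 [np.float64(0.0), np.float64(0.0), np.float64(0.0), np.float64(0.0)]
    [ 0.35 -0.17  1.93 -0.6   1.17 -0.87]
    [ 0.23 -0.05  2.   -0.64  0.95 -0.85]
    [ 0.1  -0.17  2.07 -0.44  0.84 -1.01]
    [-0.05 -0.26  2.14 -0.17  0.76 -1.23]
```

```bash
cat > t2.py <<'E'
from kin import *
s=ctrl.get_state()
p,R=grasp(q[3],np.radians(45),.12);print('pre',p,R.round(3).tolist())
w=np.array([.42,.05,.42]);print('w',ik(w,R,s['qpos']+np.array([0,0,0,-.6,0,1.4])))
print(move(w,R)); print('w->pre',move(p,R,base=(w,R)))
# joint path check
R0=Rn.from_quat(s['tcp_rot']);rv=(R0.inv()*Rn.from_matrix(R)).as_rotvec();qq=s['qpos']
for f in np.linspace(0,1,15):
    qq,e=ik(s['eef_pos']*(1-f)+w*f,(R0*Rn.from_rotvec(rv*f)).as_matrix(),qq);print(qq.round(2),round(e,4))
E
python3 t2.py
```

```text
pre [0.49753152 0.16168027 0.33213569] [[-0.239, 0.62, 0.747], [-0.912, -0.407, 0.046], [0.333, -0.671, 0.663]]
w (array([ 0.18229235, -0.69663421,  2.21896255, -0.63507585,  1.04433703,
        2.03132796]), np.float64(1.324812759495586e-09))
(array([ 46.18,  34.16, -25.92]), array([-117. , -103.1, -155.3]))
w->pre (array([0., 0., 0.]), array([-149.7,   61.5,    4.8]))
[-0.12  0.16  1.63 -0.17  1.51  1.05] 0.0
[-0.11  0.09  1.68 -0.17  1.46  1.09] 0.0
[-0.11  0.02  1.74 -0.17  1.4   1.14] 0.0
[-0.1  -0.05  1.79 -0.18  1.36  1.19] 0.0
[-0.09 -0.12  1.84 -0.19  1.31  1.24] 0.0
[-0.08 -0.18  1.89 -0.2   1.27  1.3 ] 0.0
[-0.06 -0.25  1.93 -0.22  1.22  1.35] 0.0
[-0.05 -0.32  1.98 -0.25  1.19  1.42] 0.0
[-0.03 -0.38  2.02 -0.28  1.15  1.48] 0.0
[-0.   -0.44  2.06 -0.32  1.12  1.56] 0.0
[ 0.02 -0.5   2.1  -0.36  1.09  1.64] 0.0
[ 0.06 -0.55  2.13 -0.42  1.07  1.73] 0.0
[ 0.09 -0.61  2.16 -0.48  1.05  1.82] 0.0
[ 0.13 -0.65  2.19 -0.55  1.04  1.92] 0.0
[ 0.18 -0.7   2.22 -0.64  1.04  2.03] 0.0
```

Path is feasible.

Emit:
step_arm:
  rows:
    - [[46.2, 34.2, -25.9], [-117, -103, -155], 0.25]
    - [[46.2, 34.2, -25.9], [-117, -103, -155], 0.25]
    - [[46.2, 34.2, -25.9], [-117, -103, -155], 0.25]
    - [[46.2, 34.2, -25.9], [-117, -103, -155], 0.25]
    - [[46.2, 34.2, -25.9], [-117, -103, -155], 0.25]
    - [[46.2, 34.2, -25.9], [-117, -103, -155], 0.25]
    - [[46.2, 34.2, -25.9], [-117, -103, -155], 0.25]
    - [[46.2, 34.2, -25.9], [-117, -103, -155], 0.25]
    - [[46.2, 34.2, -25.9], [-117, -103, -155], 0.25]
    - [[46.2, 34.2, -25.9], [-117, -103, -155], 0.25]
  newtons: 50

```text
time: 10.65
eef_pos: [0.4188, 0.0509, 0.4156]
tcp_rot: [0.357, -0.206, 0.759, -0.504]
contact_force: [-0.1, 0.8, -0.8]
opening: 0.751
```

Emit:
step_arm:
  rows:
    - [[0, 0, 0], [0, 0, 0], 0.25]
    - [[0, 0, 0], [0, 0, 0], 0.25]
    - [[0, 0, 0], [0, 0, 0], 0.25]

```text
time: 10.9
eef_pos: [0.4212, 0.0496, 0.4213]
tcp_rot: [0.355, -0.206, 0.76, -0.504]
contact_force: [0.4, -0.3, 0.6]
opening: 0.75
```

```bash
cat > t3.py <<'E'
from kin import *
s=ctrl.get_state();print(s['eef_pos'],s['opening'],s['contact_force'])
for b in(.12,.06,.0):
    p,R=grasp(q[3],np.radians(45),b);print(b,move(p,R))
E
python3 t3.py
```

```text
[0.42115504 0.04963784 0.4212812 ] 0.7502450026718515 [ 0.4201856  -0.3351923   0.59586283]
0.12 (array([-0.05, -0.08,  0.04]), array([-150.2,   61.4,    2.8]))
0.06 (array([-0.05, -0.08,  0.04]), array([-150.2,  121.4,    2.8]))
0.0 (array([-0.05, -0.08,  0.04]), array([-150.3,  181.4,    2.7]))
```

Emit:
step_arm:
  rows:
    - [[0, 0, 0], [-150, 30, 3], 0.25]
    - [[0, 0, 0], [-150, 61, 3], 0.25]
    - [[0, 0, 0], [-150, 61, 3], 0.25]
    - [[0, 0, 0], [-150, 61, 3], 0.25]
    - [[0, 0, 0], [-150, 61, 3], 0.25]
    - [[0, 0, 0], [-150, 61, 3], 0.25]
    - [[0, 0, 0], [-150, 61, 3], 0.25]

```text
time: 11.48
eef_pos: [0.4976, 0.1617, 0.3331]
tcp_rot: [0.354, -0.205, 0.761, -0.504]
contact_force: [-1.0, -0.9, 1.4]
opening: 0.749
```

```bash
python3 t3.py;python3 - <<'E'
from h import *
snap('side','s9');snap('top','t9')
a=cv2.imread('pics/t9.png')[150:290,240:390];b=cv2.imread('pics/s9.png')[150:290,220:370]
cv2.imwrite('pics/m9.png',cv2.resize(np.hstack([a,b]),None,fx=2.6,fy=2.6,interpolation=cv2.INTER_CUBIC))
E
```

```text
[0.49761104 0.16168453 0.33310797] 0.749201335573851 [-0.96570265 -0.94057509  1.37808657]
0.12 (array([-0.12, -0.1 ,  0.08]), array([-0.3,  0.6, -0.7]))
0.06 (array([-0.12, -0.1 ,  0.08]), array([-0.4, 60.6, -0.8]))
0.0 (array([-0.12, -0.1 ,  0.08]), array([ -0.5, 120.6,  -1. ]))
```

View pics/m9.png

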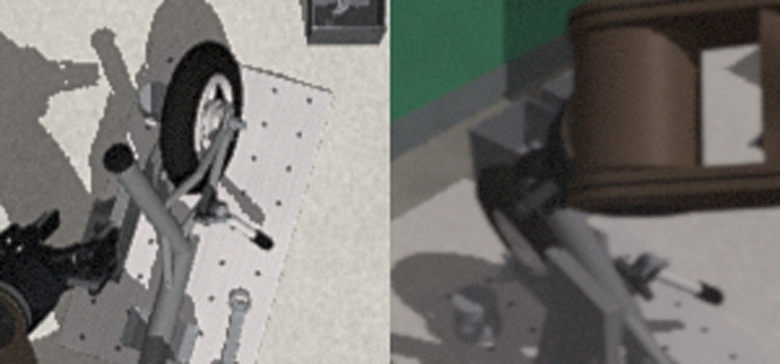

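Emit:
step_arm:
  rows:
    - [[0, 0, 0], [0, 25, 0], 0.25]
    - [[0, 0, 0], [0, 50, 0], 0.25]
    - [[0, 0, 0], [0, 70, 0], 0.25]
    - [[0, 0, 0], [0, 80, 0], 0.25]
    - [[0, 0, 0], [0, 80, 0], 0.25]
    - [[0, 0, 0], [0, 80, 0], 0.25]

```text
time: 12.08
eef_pos: [0.5467, 0.129, 0.2806]
tcp_rot: [0.353, -0.205, 0.761, -0.504]
contact_force: [-0.5, -0.3, -0.0]
opening: 0.755
```

```bash
python3 t3.py;python3 - <<'E'
from h import *
snap('side','s10');snap('top','t10')
a=cv2.imread('pics/t10.png')[170:270,250:350];b=cv2.imread('pics/s10.png')[170:270,250:350]
cv2.imwrite('pics/m10.png',cv2.resize(np.hstack([a,b]),None,fx=4,fy=4,interpolation=cv2.INTER_CUBIC))
E
```

```text
[0.54667485 0.12897252 0.28061977] 0.7548132034104824 [-0.54316943 -0.31521669 -0.04786495]
0.12 (array([-0.23, -0.21,  0.05]), array([ -0.9, -78.3,  -0.8]))
0.06 (array([-0.23, -0.21,  0.05]), array([ -0.9, -18.3,  -1. ]))
0.0 (array([-0.23, -0.21,  0.05]), array([-1. , 41.7, -1.3]))
```

View pics/m10.png

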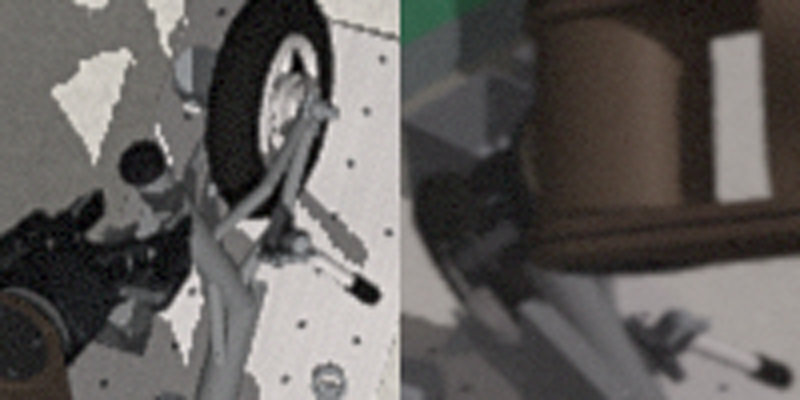

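Emit:
step_arm:
  rows:
    - [[0, 0, 0], [-1, 15, -1], 0.25]
    - [[0, 0, 0], [-1, 28, -1], 0.25]
    - [[0, 0, 0], [-1, 38, -1], 0.25]
    - [[0, 0, 0], [-1, 41, -1], 0.25]
    - [[0, 0, 0], [-1, 41, -1], 0.25]

```text
time: 12.6
eef_pos: [0.5715, 0.1133, 0.2496]
tcp_rot: [0.355, -0.206, 0.76, -0.504]
contact_force: [-0.2, -0.7, -0.6]
opening: 0.753
```

```bash
python3 t3.py;python3 - <<'E'
from h import *
snap('side','s11');snap('top','t11')
a=cv2.imread('pics/t11.png')[170:270,250:350];b=cv2.imread('pics/s11.png')[170:270,250:350]
cv2.imwrite('pics/m11.png',cv2.resize(np.hstack([a,b]),None,fx=4,fy=4,interpolation=cv2.INTER_CUBIC))
E
```

```text
[0.57154909 0.11325023 0.24956984] 0.7534572937303609 [-0.23503034 -0.69393023 -0.58463801]
0.12 (array([-0.05, -0.07,  0.06]), array([   1.1, -121. ,    1.7]))
0.06 (array([-0.05, -0.07,  0.06]), array([  1.1, -61. ,   1.7]))
0.0 (array([-0.05, -0.07,  0.06]), array([ 1. , -1. ,  1.6]))
```

View pics/m11.png

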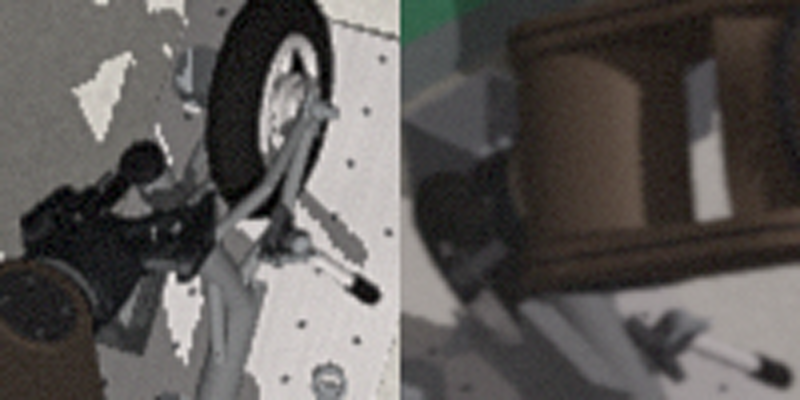

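```bash
python3 - <<'E'
from kin import *
s=ctrl.get_state();R=Rn.from_quat(s['tcp_rot']).as_matrix();g=s['eef_pos']-R[:,1]*.019
u=np.array([-.045,0,.255]);u/=np.linalg.norm(u);gm=ap(F,np.array([.12,0,.3])-.035*u)
for n,X in(('tool grasp',g),('grip model',gm),('L',g-R[:,0]*.032),('Rt',g+R[:,0]*.032)): print(n,((proj('top',X)-[250,170]+.5)*4).round())
E
python3 -c "
import cv2;a=cv2.imread('pics/t11.png')[190:240,265:315];cv2.imwrite('pics/m12.png',cv2.convertScaleAbs(cv2.resize(a,None,fx=11,fy=11,interpolation=cv2.INTER_CUBIC),alpha=1.8,beta=0))"
```

```text
tool grasp [157. 191.]
grip model [158. 190.]
L [119. 183.]
Rt [195. 198.]
```

View pics/m12.png

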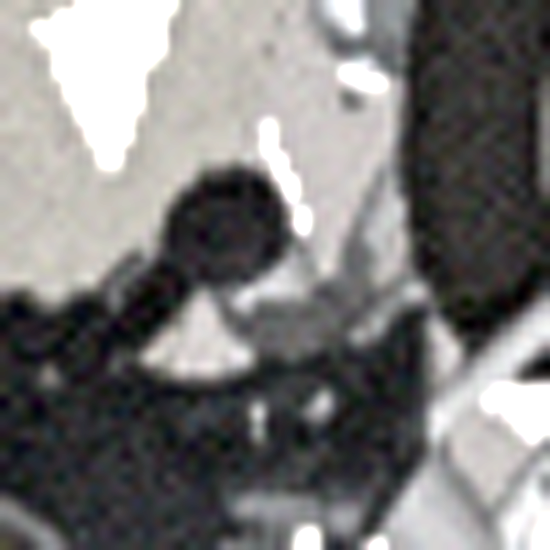

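Emit:
step_arm:
  rows:
    - [[0, 0, 0], [1, 0, 1], 0.5]
    - [[0, 0, 0], [1, 0, 1], 0.6]
    - [[0, 0, 0], [1, 0, 1], 0.7]
    - [[0, 0, 0], [1, 0, 1], 0.8]
    - [[0, 0, 0], [1, 0, 1], 1]
    - [[0, 0, 0], [1, 0, 1], 1]
    - [[0, 0, 0], [1, 0, 1], 1]
    - [[0, 0, 0], [1, 0, 1], 1]
  newtons: 60

```text
time: 13.37
eef_pos: [0.5723, 0.1135, 0.2523]
tcp_rot: [0.354, -0.205, 0.76, -0.505]
contact_force: [-3.8, 4.6, 3.2]
opening: 0.329
```

```bash
python3 t3.py; python3 - <<'E'
from kin import *
s=ctrl.get_state();p0=s['eef_pos'];R0=Rn.from_quat(s['tcp_rot']).as_matrix();qq=s['qpos']
M0=np.linalg.inv(frameT(q[:3],q[3]))@T(R0,p0)
for f in(.85,.7,.5,.3,.2,.1,0):
    M=frameT(q[:3],q[3]*f)@M0;qq,e=ik(M[:3,3],M[:3,:3],qq)
    print(f,*move(M[:3,3],M[:3,:3]),qq.round(2),round(e,5))
E
```

```text
[0.57225518 0.11353843 0.25234476] 0.3285581319479217 [-3.78832317  4.58925068  3.22816534]
0.12 (array([-0.23, -0.11, -0.05]), array([   0.4, -119.4,   -0.3]))
0.06 (array([-0.23, -0.11, -0.05]), array([  0.5, -59.4,  -0.5]))
0.0 (array([-0.23, -0.11, -0.05]), array([ 0.5,  0.6, -0.8]))
0.85 [-0.    2.27  1.85] [11.2  0.2 -0.2] [ 0.22 -0.15  2.15 -0.9   0.7   2.52] 0.0
0.7 [-0.    4.55  3.69] [22.3  0.7 -0.8] [ 0.19 -0.19  2.17 -0.84  0.66  2.48] 0.0
0.5 [-0.    7.58  6.15] [37.1  1.9 -2.3] [ 0.13 -0.24  2.2  -0.75  0.61  2.41] 0.0
0.3 [-1.000e-02  1.062e+01  8.610e+00] [51.7  3.8 -4.6] [ 0.07 -0.28  2.23 -0.64  0.55  2.33] 0.0
0.2 [-1.000e-02  1.213e+01  9.840e+00] [58.9  4.9 -6.1] [ 0.04 -0.3   2.24 -0.58  0.53  2.27] 0.0
0.1 [-1.000e-02  1.365e+01  1.108e+01] [66.1  6.3 -7.7] [ 0.01 -0.32  2.25 -0.5   0.51  2.21] 0.0
0 [-1.000e-02  1.516e+01  1.231e+01] [73.2  7.8 -9.5] [-0.02 -0.34  2.27 -0.42  0.48  2.15] 0.0
```

Emit:
step_arm:
  rows:
    - [[0, 0.8, 0.6], [3.7, 0, 0], 1]
    - [[0, 1.5, 1.2], [7.5, 0.1, -0.1], 1]
    - [[0, 2.3, 1.85], [11.2, 0.2, -0.2], 1]
    - [[0, 3, 2.5], [14.9, 0.3, -0.4], 1]
    - [[0, 3.8, 3.1], [18.6, 0.5, -0.6], 1]
    - [[0, 4.55, 3.7], [22.3, 0.7, -0.8], 1]
    - [[0, 5.3, 4.3], [26, 1, -1.2], 1]
    - [[0, 6.1, 4.9], [29.7, 1.2, -1.5], 1]
    - [[0, 6.8, 5.5], [33.4, 1.5, -1.9], 1]
    - [[0, 7.6, 6.15], [37.1, 1.9, -2.3], 1]

```text
time: 14.2
eef_pos: [0.5626, 0.0774, 0.2614]
tcp_rot: [0.291, -0.257, 0.754, -0.529]
contact_force: [-4.1, 1.8, 3.8]
opening: 0.331
```

```bash
python3 - <<'E'
from ov import *
s=ctrl.get_state();print(s['contact_force'],s['wrist_torque'],s['opening'])
snap('side','s12');snap('top','t12')
draw('side','pics/s12.png','pics/o12s.png',q[:3],q[3]*.5,(220,180,380,340),3.6,ks=1.804,cap=.01)
draw('top','pics/t12.png','pics/o12t.png',q[:3],q[3]*.5,(240,145,400,315),3.5,ks=1.804,cap=.01)
E
```

```text
[-4.07407192  1.79849886  3.79927569] [-0.14995479  0.22121487 -0.52381597] 0.3314078842539681
```

View pics/o12t.png

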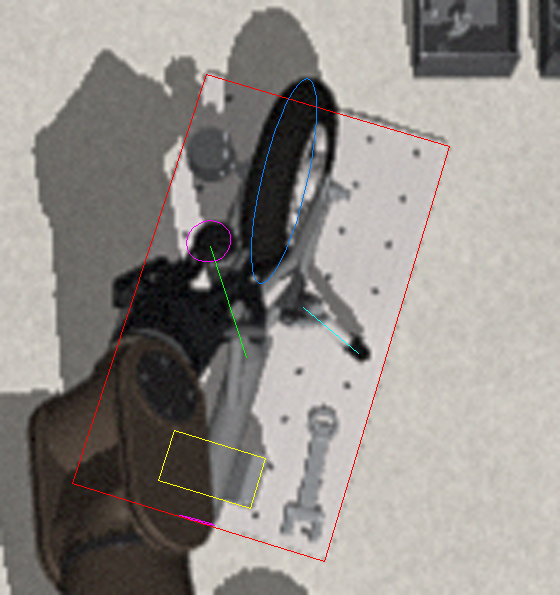

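View pics/o12s.png

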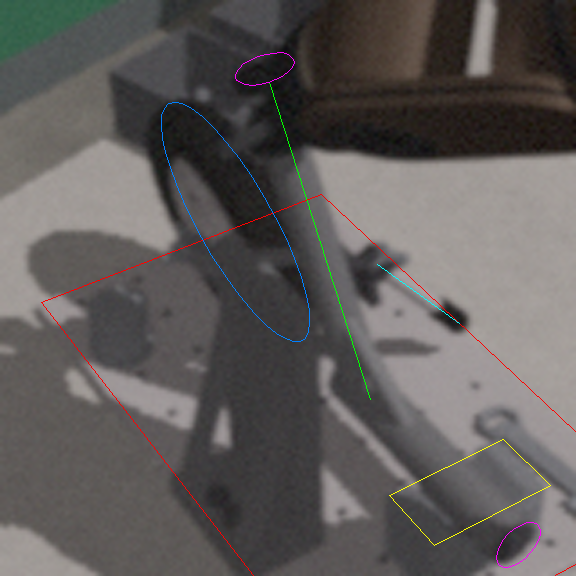

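Emit:
step_arm:
  rows:
    - [[0, 0.8, 0.6], [3.7, 0, 0], 1]
    - [[0, 1.5, 1.2], [7.5, 0.1, -0.1], 1]
    - [[0, 2.3, 1.85], [11.2, 0.2, -0.2], 1]
    - [[0, 3, 2.5], [14.9, 0.3, -0.4], 1]
    - [[0, 3.8, 3.1], [18.6, 0.5, -0.6], 1]
    - [[0, 4.55, 3.7], [22.3, 0.7, -0.8], 1]
    - [[0, 5.3, 4.3], [26, 1, -1.2], 1]
    - [[0, 6.1, 4.9], [29.7, 1.2, -1.5], 1]
    - [[0, 6.8, 5.5], [33.4, 1.5, -1.9], 1]
    - [[0, 7.6, 6.15], [37.1, 1.9, -2.3], 1]

```text
time: 15.13
eef_pos: [0.5522, 0.0413, 0.2648]
tcp_rot: [0.227, -0.307, 0.743, -0.55]
contact_force: [-4.5, -0.2, 5.7]
opening: 0.335
```

Emit:
step_arm:
  rows:
    - [[0, 0, 0], [0, 0, 0], 1]
    - [[0, 0, 0], [0, 0, 0], 1]
    - [[0, 0, 0], [0, 0, 0], 1]

```text
time: 15.38
eef_pos: [0.5522, 0.0413, 0.2649]
tcp_rot: [0.227, -0.307, 0.743, -0.55]
contact_force: [-4.5, -0.6, 6.3]
opening: 0.333
```

```bash
python3 - <<'E'
from ov import *
s=ctrl.get_state();print(s['contact_force'],s['wrist_torque'],s['opening'])
P=plate(q[:3]);R=Rn.from_quat(s['tcp_rot']).as_matrix();print('tool x in plate',P[:3,:3].T@R[:,0],'grasp in plate',P[:3,:3].T@(s['eef_pos']-.019*R[:,1]-P[:3,3]))
snap('side','s13');snap('top','t13')
draw('side','pics/s13.png','pics/o13s.png',q[:3],0,(220,180,380,340),3.6,ks=1.804,cap=.01)
draw('top','pics/t13.png','pics/o13t.png',q[:3],0,(240,145,400,315),3.5,ks=1.804,cap=.01)
E
```

```text
[-4.47977808 -0.63615699  6.26023865] [-0.68863602  0.40399833 -1.28327004] 0.33264169035479213
tool x in plate [ 4.81540121e-03  9.99988406e-01 -2.10459019e-05] grasp in plate [0.01567559 0.00132886 0.27824925]
```

View pics/o13t.png

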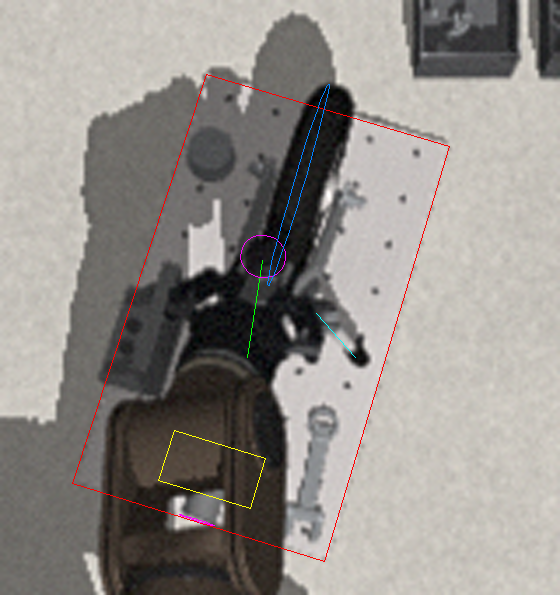

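View pics/o13s.png

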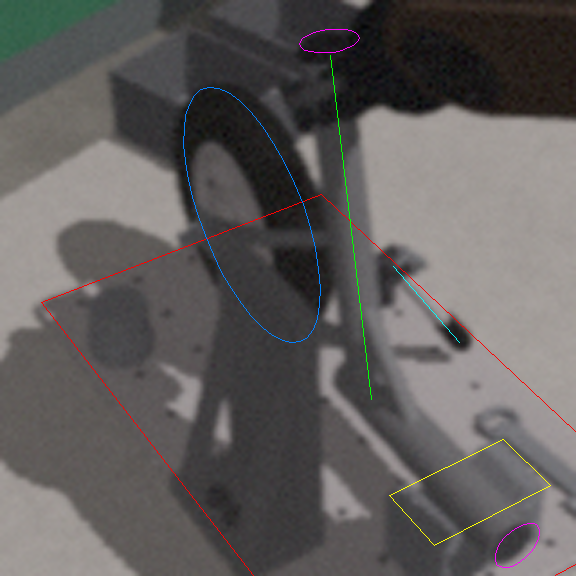

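```bash
cat > torus.py <<'E'
from kin import *
def fit(tag,phi0):
    Fm=frameT(q[:3],phi0);c0=ap(Fm,[0,0,.1]);pts=[]
    for n in('top','side'):
        im=cv2.imread(f'pics/{n[0]}{tag}.png' if tag!='0' else f'pics/{n}0.png');d=np.load(f'pics/{n[0]}{tag}.npy' if tag!='0' else f'pics/{n}0.npy')
        C=cloud(n,d);L=(C-c0)@Fm[:3,:3]
        rr=np.hypot(np.hypot(L[...,0],L[...,2])-.078,L[...,1])
        # avoid tube region (x>60mm)
        m=(d>0)&(abs(rr-.022)<.012)&(im.max(-1)<60)&(L[...,0]<.05)&(L[...,2]>-.05)
        pts.append(C[m]);print(n,m.sum())
    def r(k,sets):
        Rm=Fm[:3,:3]@Rn.from_euler('zx',[k[1],k[0]]).as_matrix();X=np.vstack(sets);L=(X-c0-np.array(k[2:5]))@Rm
        return np.hypot(np.hypot(L[:,0],L[:,2])-.078,L[:,1])-.022
    for nm,S in(('both',pts),('top',pts[:1]),('side',pts[1:])):
        s=least_squares(lambda k:np.concatenate([r(k,S),np.array(k)*.02]),np.zeros(5),loss='soft_l1',f_scale=.002)
        P=plate(q[:3]);Rm=Fm[:3,:3]@Rn.from_euler('zx',[s.x[1],s.x[0]]).as_matrix();y=P[:3,:3].T@Rm[:,1]
        print(nm,'lean',np.degrees(np.arcsin(y[2])).round(2),'yaw',np.degrees(np.arctan2(-y[0],y[1])).round(2),'c plate',(P[:3,:3].T@(c0+s.x[2:]-P[:3,3])).round(4),'rms',np.sqrt((s.fun**2).mean()).round(4))
import sys
fit('0',q[3]);fit('13',0.)
E
python3 torus.py
```

```text
top 637
side 437
both lean 20.65 yaw 2.14 c plate [-0.112  -0.0269  0.1073] rms 0.0024
top lean 19.78 yaw 2.44 c plate [-0.1121 -0.0255  0.1067] rms 0.0023
side lean 20.03 yaw 2.62 c plate [-0.1137 -0.03    0.1059] rms 0.0016
top 519
side 619
both lean 0.68 yaw -0.42 c plate [-0.1129  0.0048  0.1111] rms 0.0024
top lean 0.57 yaw -1.31 c plate [-0.1125  0.0076  0.1113] rms 0.0023
side lean 1.1 yaw -0.69 c plate [-0.1134  0.0037  0.1104] rms 0.0015
```

Emit:
step_arm:
  rows:
    - [[0, 0.25, 0.2], [1.2, 0, 0], 1]
    - [[0, 0.5, 0.4], [2.4, 0, 0], 1]
    - [[0, 0.5, 0.4], [2.4, 0, 0], 1]
    - [[0, 0.5, 0.4], [2.4, 0, 0], 1]
    - [[0, 0.5, 0.4], [2.4, 0, 0], 1]
    - [[0, 0.5, 0.4], [2.4, 0, 0], 1]
    - [[0, 0.5, 0.4], [2.4, 0, 0], 1]
    - [[0, 0.5, 0.4], [2.4, 0, 0], 1]

```text
time: 16.15
eef_pos: [0.5516, 0.0391, 0.2649]
tcp_rot: [0.223, -0.31, 0.742, -0.551]
contact_force: [-4.7, -0.9, 6.3]
opening: 0.332
```

```bash
sed -i "s/^fit('0'.*/fit('14',0.)/" torus.py; python3 - <<'E'
from ov import *
s=ctrl.get_state();print(s['contact_force'],s['opening'],abs(s['dq']).max())
snap('side','s14');snap('top','t14')
draw('side','pics/s14.png','pics/o14s.png',q[:3],0,(220,160,420,340),3.3,ks=1.804,cap=.01)
print(proj('side',ap(frameT(q[:3],0),PIV+.098*np.array([.160,.501,-.851]))))
E
python3 torus.py
```

```text
[-4.67339734 -0.9382419   6.28555742] 0.3321135330273896 0.0020396388501182426
[347.10352248 274.59740685]
top 520
side 626
both lean -1.08 yaw -1.04 c plate [-0.1133  0.0042  0.1112] rms 0.0024
top lean -0.46 yaw -1.65 c plate [-0.113   0.0081  0.1113] rms 0.0024
side lean -0.14 yaw -1.28 c plate [-0.1135  0.0037  0.1104] rms 0.0014
```

View pics/o14s.png

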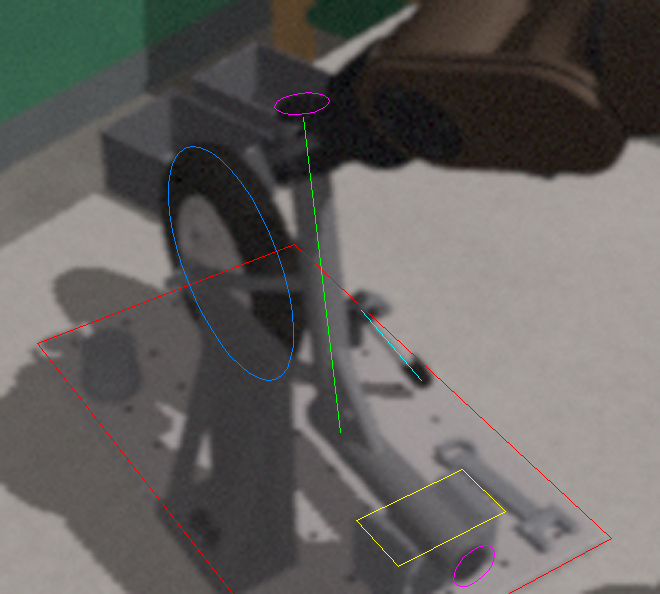

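```bash
python3 - <<'E'
from kin import *
import glob
for i in range(6):
    snap('top',f't2{i}');snap('side',f's2{i}')
for n in 'ts':
    P=np.mean([cv2.imread(f'pics/{n}2{i}.png').astype(float) for i in range(6)],0);cv2.imwrite(f'pics/{n}30.png',P)
    d=np.stack([np.load(f'pics/{n}2{i}.npy') for i in range(6)]);np.save(f'pics/{n}30.npy',np.median(d,0))
s=ctrl.get_state();print(s['time'],s['contact_force'],s['eef_pos'])
E
sed -i "s/^fit('14'.*/fit('30',0.)/" torus.py; python3 torus.py
python3 -c "
import cv2;a=cv2.imread('pics/t30.png')[160:315,255:375];cv2.imwrite('pics/m30.png',cv2.convertScaleAbs(cv2.resize(a,None,fx=3.8,fy=3.8,interpolation=cv2.INTER_CUBIC),alpha=1.5,beta=0))
a=cv2.imread('pics/t30.png')[160:240,300:370];cv2.imwrite('pics/m31.png',cv2.convertScaleAbs(cv2.resize(a,None,fx=7,fy=7,interpolation=cv2.INTER_CUBIC),alpha=1.8,beta=0))"
```

```text
16.85 [-4.51291901 -0.48205558  6.41076338] [0.55155337 0.03905113 0.26488769]
top 523
side 630
both lean -0.42 yaw -0.57 c plate [-0.1131  0.0052  0.1112] rms 0.0017
top lean 0.17 yaw -1.13 c plate [-0.1127  0.0088  0.1113] rms 0.0012
side lean 0.05 yaw -1.09 c plate [-0.1136  0.004   0.1103] rms 0.0007[ WARN:0@22.114] global loadsave.cpp:1063 imwrite_ Unsupported depth image for selected encoder is fallbacked to CV_8U.
```

View pics/m30.png

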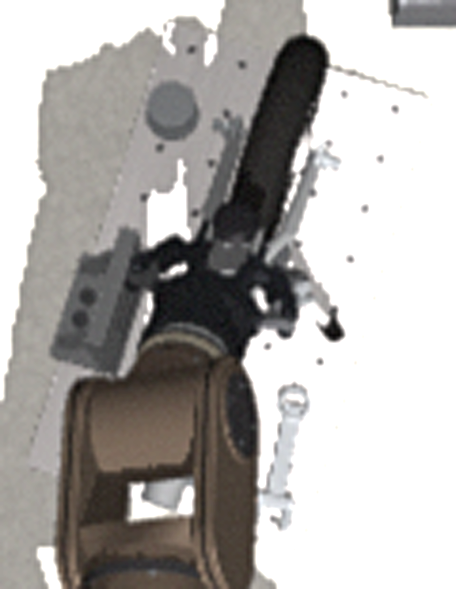

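View pics/m31.png

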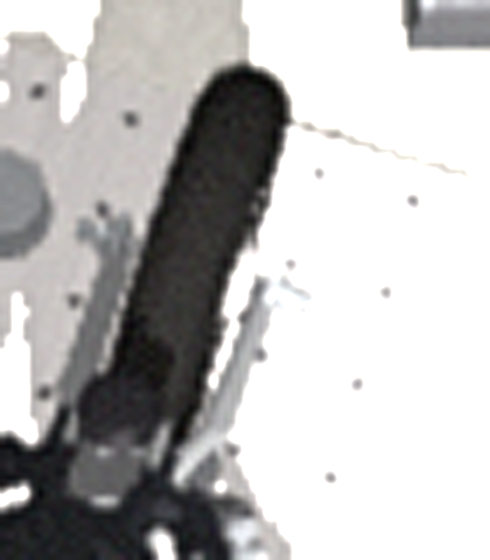

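```bash
python3 - <<'E'
from h import *
print(ctrl.sign_off());print(ctrl.get_state()['contact_force'])
E
```

```text
the job is handed in; nothing more can be done
None
the job is handed in; nothing more can be done
```

The job is handed in with the frame held upright in the gripper; it took about 17 s of the 70 s allowed. `sign_off` gives no verdict, so what follows is my own checking.

**What I did**
- **Cap:** I pressed it along the tube with shut fingers until it stopped moving and the force rose to about 18 N. In the picture its head sits flush on the rim.
- **Kickstand:** I pushed the leg past its centre while the frame still leaned, and the spring threw it. In the pictures the foot lies where it should at the down stop, within about 1 to 2 pixels.
- **Frame:** I gripped the seat tube 35 mm below the rim at 60 N. I turned it about its tipping line by the estimated lean of 19.5°, then 0.6° more after measuring.

**Last checks, held still before handing in**

| Check | Measured | Allowed |
|---|---|---|
| Sideways lean | -0.4° to +0.2° | 3° |
| Out of line with the plate | -0.4° to -1.1° | 2.9° |
| Axle x | about -113 mm | -135 to -85 mm |
| Axle y | +4 to +9 mm | ±30 mm |
| Axle z | about 111 mm | 104 to 119 mm |

- **Hold:** the gripper stayed stopped on the tube, with a steady force of about 8 N at the wrist.
- **Clear of contact:** the frame stands clear of the angle plate in the pictures. The foot should be clear too, since it only reaches the plate at about 8° of left lean. I could not measure either contact force.
- **Loose things:** the wrench and tin look unmoved in the last pictures. I did not measure the others, but the tool went nowhere near them.

**Disagreements:** lean and line come from camera fits. Single pictures scattered by about 1°, and one gave -1.65° for the line. Averaging six picture pairs narrowed this to the figures above. The two cameras still differ by about 5 mm in axle y.

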